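Tuck a test strip under a contact leaf and hold it pressed

ROBOT

A 6-joint arm with a two-finger parallel gripper is mounted at the origin on a cart in front of the work surface, level with it; the furniture and walls round the work are solid. World frame = base frame: x ahead of the robot, y to its left, z up, the work surface at z = 0. Lengths are in m, angles in rad, forces in N, time in s.
With the tool pointing down it reaches from about 0.3 to 0.875 m from the base axis. Payload 6.4 kg.
Tool frame: the origin (TCP) lies between the finger pads; the fingertips stand 11 mm ahead of it and the grasp point (between the pads) lies 8 mm behind it (ctrl.tcp_to_tips is the y of the fingertips in the tool frame, in m); y points along the fingers, x is the direction in which the jaws open and shut, and the axes are right-handed (so a half turn about y gives the same grasp; the last joint's range is limited). The gripper opens to 85 mm and grips with 20 to 120 N. Pads are 22 mm wide; open, the fingers measure 114 mm over their backs; the gripper's body (76 mm by 85 mm) begins 54 mm behind the grasp point. The pads swing forward as they close: fully open they stand 13 mm farther back than shut.
Start: joints at [-1.458, 0.181, 1.607, -0, 1.354, -0.206], TCP at [0.18, -0.546, 0.242] pointing down, gripper open.
Joint ranges: [-2.99, 2.99], [-0.89, 2.07], [0.3, 2.58], [-1.14, 4.28], [0, 2.63], [-3.12, 3.12]. Speed limits (rad/s): [2.57, 2.57, 3.01, 3.14, 3.14, 3.14].

INTERFACE

Orientations are given as a unit quaternion [w, x, y, z].
In Python, from bench import ctrl gives the robot as it stands.
- The arm moves only by the tool apply_moves, never from a script. Its argument "plan" is text: rows parted by semicolons, each of 7 numbers parted by spaces: the shift along the tool's x, y, z each as a share of 0.05 m, from -1 to 1, then the turn, a rotation vector about the tool's x, y, z each as a share of 0.12 rad, from -1 to 1, then the opening, from 0 (shut) to 1 (fully open). In form: dx dy dz wx wy wz claw; .... A call has exactly 5 rows; each row shifts and turns the commanded pose from where the row before left it, along the tool's axes as they then stand; what a row does not reach is not made up. A row lasts 1/10 s, in which the tool goes at most 50 mm and 8.59 degrees, less where a joint would pass 70% of its speed; a pose out of reach is approached as far as the arm can. A call with a number of a shift or a turn outside -1 to 1 is refused whole. A call with a gripper value outside its range is refused whole. The fingers move at their own pace and stop on an object; the grip force is fixed at half the most. Time passes only in rows, so rows that do not move let the fingers close, or fill a call up. It gives the time, the measured TCP pose, the force and the opening at its end, in the units of the state.
- ctrl.get_obs(): the state, without advancing time (a new reading comes with each control period).
- ctrl.camera(name): name is "scene" or "top"; returns the picture (420x560x3 uint8, red, green, blue); there is no depth.
- ctrl.get_calibration(name): a dict with "intrinsics" (3x3 intrinsics, pixels), "R" (3x3) and "t" (3): a world point X has camera coordinates R X + t. Camera axes: x right, y down, z forward; pixel columns grow to the right and rows downward; lengths in m; the calibration is good to about 2 mm. A picture is of the moment at which its call begins. get_calibration takes no time and is no camera call.
- ctrl.hand_in(): hands the job in, once; it reports no verdict.
Trained networks look in the newest picture that a camera, given by its name, has taken for a name from the list of things; names that differ only in an ending like _2 or _b are one class to them, and where a whole thing is asked for, a point or a joint stands for the part that bears it (a point fixed in the world has none). Each returns a list of dicts, best first, with "score" (0 to 1); they miss things now and then, are a little off and sometimes report something else, mostly with a low value. They report only what shows in the picture. A call takes as long as a camera call. They do not tell look-alikes from the thing itself.
- ctrl.recognise(camera, target): "point" ([x, y, z] in m, in world coordinates, good to about 4 mm: the middle of the surface that is visible of it).
The state is a dict: "time_s": time; "q": joint angles; "dq": joint speeds; "joint_efforts": joint torques, N m; "eef_pos": TCP position; "eef_rot": TCP orientation; "wrist_force": force on the tool from outside, world axes, zero at the start; "torque": the same for the moment, N m; "opening": opening from 0.0 (shut) to 1.0 (fully open).
Only numpy, scipy, OpenCV 4.12 (cv2) and the standard library are available. Lean on these libraries where they do the work, as an engineer would, in place of code of your own. Each camera call takes 0.05 s, during which the arm holds its last target.

TASK

Slide the black contact head along its rails, away from the open deck, until its detent holds it at the end stop. Then tuck the front edge of the brass strip fully under the copper leaf, flat along the brown deck up to the head, without lifting the leaf. Finish while still holding the strip by its blue grip and pressing it flat on the deck with about 10 N; do not let go, and leave the other things on the bench where they are.

Things in the scene. Friction and masses are not known exactly. Their poses are not given: they have to be found in the camera images.
- fixture: Strip test fixture, fixed to the bench: dark steel base 220 x 110 mm, 8 mm high, origin at the centre of its underside. Its +x axis is the direction in which the head docks and the strip is tucked; z up. The open half (its -x half) is the landing for the strip. Steel rails lie at y = -47 and +47 mm (10 mm wide, top at z = 20 mm) from x = -18 to +107 mm, with the end stop plate across the base at x = 106 mm (top z = 28 mm).
- deck: Brown flat deck of the fixture between the rails, 205 x 78 mm (along x and y of the fixture), fixed; its top is 12 mm above the bench. Its origin and axes are those of the fixture.
- head (a joint): How far the black contact head has slid along the rails, m: 0 at the open end, 0.040 docked at the end stop. A sprung detent ball in a rail resists with about 6 N from 0.031 to 0.036, then pulls it in and holds it.
- head_knob (a point): Middle of the red upright bar on the head, 45 mm above the deck. The bar is 14 mm thick along the fixture's x, 40 mm wide along y and 26 mm tall, its top 55 mm and its foot (top of the 40 x 112 mm head) 29 mm above the deck; two brass posts, 9 mm thick, rise to 41 mm above the deck 34 mm to either side of it. Take it across its 14 mm or push it.
- throat (a point): Foot of the head's front face, on the deck, middle of its width: the strip's front edge is to come up to here. Its axes are the fixture's, and it moves with the head.
- leaf (a joint): Lift of the copper leaf, rad: 0 lying down, growing as its lip is lifted. The leaf is hinged at the head's front face 11 mm above the deck and reaches 43 mm forward from the throat over the deck, 54 mm wide; a weak spring keeps it down (about half a newton at the lip lifts it). Its underside lies 8 mm above the deck when down, so the 4 mm strip passes freely.
- leaf_lip (a point): Front end of the copper leaf, the middle of its upturned lip, 15 mm above the deck (top of the lip about 17 mm), 44 mm in front of the throat.
- strip: Loose brass strip specimen, 115 mm long (x), 45 mm wide (y), 4 mm thick, about 0.12 kg; origin under the middle of its length, z up; the end at +x is the front edge that goes under the leaf.
- strip_edge (a point): Middle of the strip's front edge, at its underside, 57.5 mm in front of the strip's origin.
- strip_grip (a point): Middle of the blue upright grip on the strip: 14 mm thick along the strip's x, 36 mm wide along y, from 4 to 34 mm above the strip's underside (this point is 22 mm above it), 40 mm behind the strip's origin.
- shim_olive: Olive-green painted block, 18 x 34 x 9 mm, a bystander; origin at the centre of its underside.
- test_weight: Small steel weight with a knob, 22 mm across, 37 mm high, a bystander; origin at the centre of its underside.
- eraser: Blue and white eraser, 20 x 42 x 12 mm, a bystander; origin at the centre of its underside.
- scissors: Black scissors, 62 x 162 x 8 mm, lying on the bench, a bystander; origin at the centre of its underside.
Not all that is in view belongs to the job. Of the things that look like the strip, take the one that is nearest to the robot's base at the start.

How it is judged:
On the way, in this order (a step that is already met when the one before it is completed fails the run):
1. the head is docked in its detent at the end stop, the strip not yet tucked (value of joint head above 0.038 m), for 0.3 s.
2. the strip's front edge lies flat under the leaf, up to the head (x of strip_edge in the frame of throat above -0.01 m and y of strip_edge in the frame of throat between -0.012 and 0.012 m and z of strip_edge in the frame of throat below 0.005 m and angle between the x axis of strip and the x axis of fixture, either way round below 0.15 rad and angle between strip's own z axis and vertical below 0.06 rad and value of joint leaf below 0.05 rad and value of joint head above 0.038 m), for 0.2 s.
At the end, for the whole second after the job is handed in: Head docked (over 0.038 m); strip edge within 10 mm of the head's foot, 12 mm of the middle, under 5 mm above the deck; strip in line within 0.15 rad, flat within 0.06 rad; leaf under 0.05 rad; fingers on the strip (over 2 N), strip pressed on the deck with over 4 N (all of step 2 and contact force between strip and deck above 4 N and contact force between the fingers and strip above 2 N); the arm keeps its last pose, push and grip.
It fails at once if the leaf is lifted (over 0.15 rad) (value of joint leaf above 0.15 rad).
It fails at once if the shim olive is pushed away (over 30 mm) (distance of shim_olive from where it was at the start of the episode above 0.03 m).
It fails at once if the test weight is pushed away (over 30 mm) (distance of test_weight from where it was at the start of the episode above 0.03 m).
It fails at once if the eraser is pushed away (over 30 mm) (distance of eraser from where it was at the start of the episode above 0.03 m).
It fails at once if the scissors is pushed away (over 30 mm) (distance of scissors from where it was at the start of the episode above 0.03 m).
It also fails if it takes over 54 s, if anything falls off the work surface, if the arm or the gripper's body presses on something with over 40 N, if the wrist force passes 120 N, or if a joint passes its speed limit or range.

## Working session

There is one attempt and no reset: what is moved stays moved. The work goes in short steps, Python scripts to look and compute and a tool call to move; the robot and the scene stay as the last step left them, time stands still between calls to the robot, and variables do not carry over. Pictures are saved under pics/ and viewed, and the job is handed in when it is done.

Besides the shell and the picture viewer there is one more tool, called after "Request:" as a command line: name --argument value ..., lists and objects as JSON in quotes. apply_moves: Moves the arm, as the interface text tells. Shift numbers are shares of 0.05 m and turn numbers shares of 0.12 rad, none past 1 either way. Its arguments: {"type":"object","properties":{"plan":{"type":"string"}},"required":["plan"]}

```bash
mkdir -p pics; ls
python3 - <<'E'
from bench import ctrl
import cv2
o=ctrl.get_obs();print(o)
for n in("scene","top"):
    im=ctrl.camera(n);cv2.imwrite(f"pics/{n}0.png",im[:,:,::-1]);c=ctrl.get_calibration(n);print(n,c)
    for t in("fixture","deck","head_knob","throat","leaf_lip","strip","strip_grip","strip_edge"):
        print(t,[( [round(float(v),3) for v in d["point"]],round(d["score"],2)) for d in ctrl.recognise(n,t)])
print(ctrl.tcp_to_tips, ctrl.get_obs()["time_s"])
E
```

```text
pics
{'time_s': 0.0, 'q': array([-1.45831783e+00,  1.81550759e-01,  1.60803478e+00, -9.62791305e-06,
        1.35380700e+00, -2.06282709e-01]), 'dq': array([-2.25851538e-04, -1.55054407e-03,  1.20056331e-03, -5.68683355e-05,
       -2.22728749e-03, -1.14952700e-03]), 'joint_efforts': array([-9.71272784e-04, -4.44869900e+01, -3.51342058e+01, -4.12843683e-04,
        9.06792877e-03, -3.62164826e-05]), 'eef_pos': array([ 0.18015964, -0.54546772,  0.24136574]), 'eef_rot': array([ 0.57348477, -0.5725481 ,  0.41473962, -0.41387794]), 'wrist_force': array([-0.39857322, -0.82809091, -1.20369576]), 'torque': array([ 0.03161263, -0.04590143, -0.03011806]), 'opening': 1.00334955063432}
scene {'intrinsics': array([[484.7766494 ,   0.        , 278.73047626],
       [  0.        , 484.7766494 , 211.6607963 ],
       [  0.        ,   0.        ,   1.        ]]), 'R': array([[ 0.48753503, -0.87271683,  0.02597924],
       [-0.45559477, -0.27967128, -0.84511383],
       [ 0.74481071,  0.40018659, -0.53395477]]), 't': array([-0.21655974,  0.27805635,  1.46252632])}
fixture [([0.443, -0.191, 0.012], 0.
[... 337 characters left out ...]
      ]]), 'R': array([[-0.02016916, -0.99975696, -0.00890136],
       [-0.99522112,  0.02092685, -0.09537814],
       [ 0.09554124,  0.00693512, -0.99540131]]), 't': array([0.01869845, 0.5273763 , 1.57931694])}
fixture [([0.46, -0.174, 0.011], 0.95)]
deck [([0.451, -0.13, 0.014], 0.86)]
head_knob [([0.462, -0.196, 0.037], 0.86), ([0.467, 0.258, 0.001], 0.2)]
throat [([0.464, -0.198, 0.041], 0.84), ([0.456, -0.175, 0.008], 0.51)]
leaf_lip [([0.456, -0.17, 0.021], 0.52)]
strip [([0.468, 0.257, 0.002], 0.89), ([0.68, 0.288, 0.004], 0.72)]
strip_grip [([0.676, 0.288, 0.005], 0.86), ([0.467, 0.256, -0.001], 0.56)]
strip_edge [([0.461, 0.255, 0.002], 0.94), ([0.679, 0.289, 0.006], 0.9)]
0.011 0.9
```

View pics/scene0.png

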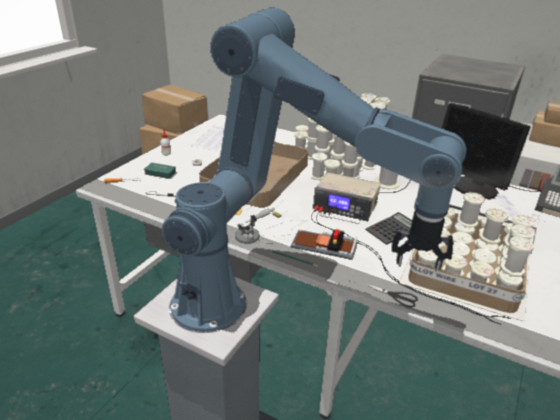

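View pics/top0.png

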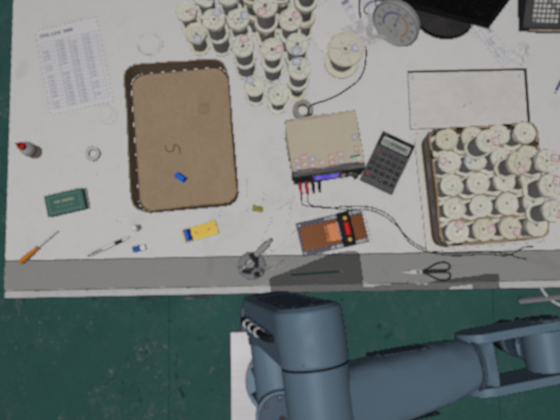

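The scene picture shows the arm, with the fixture at about (325,243). The top picture shows the fixture at (333,232) with its red knob at (348,229). A yellow strip with a blue grip is at (201,232), and there is a blue thing in the brown tray at (180,177). I'll crop closer.

Run:
```python
import cv2
im=cv2.imread("pics/top0.png")
a=cv2.resize(im[140:280,110:250],None,fx=4,fy=4,interpolation=cv2.INTER_CUBIC)
b=cv2.resize(im[180:280,240:400],None,fx=5,fy=5,interpolation=cv2.INTER_CUBIC)
cv2.imwrite("pics/a0.png",a);cv2.imwrite("pics/b0.png",b)
im=cv2.imread("pics/scene0.png")
cv2.imwrite("pics/c0.png",cv2.resize(im[140:260,180:380],None,fx=4,fy=4,interpolation=cv2.INTER_CUBIC))
```

```text
(no output)
```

View pics/a0.png

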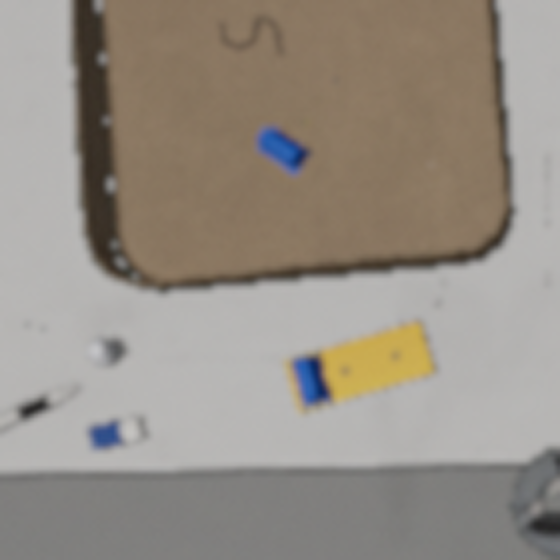

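View pics/b0.png

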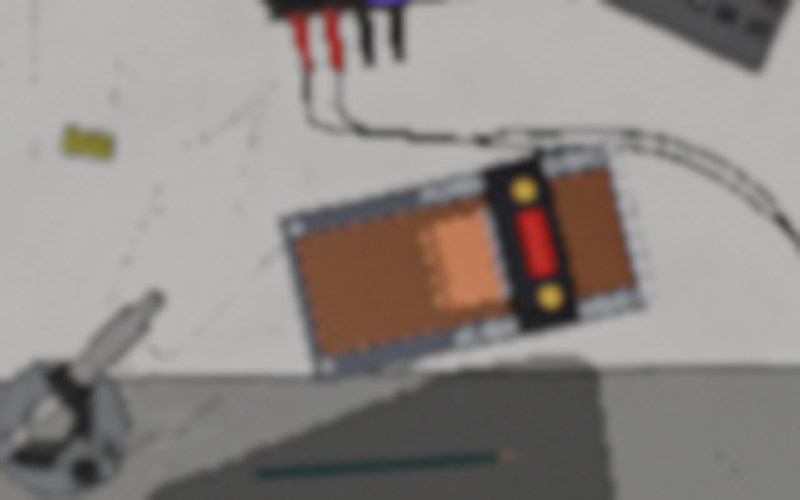

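View pics/c0.png

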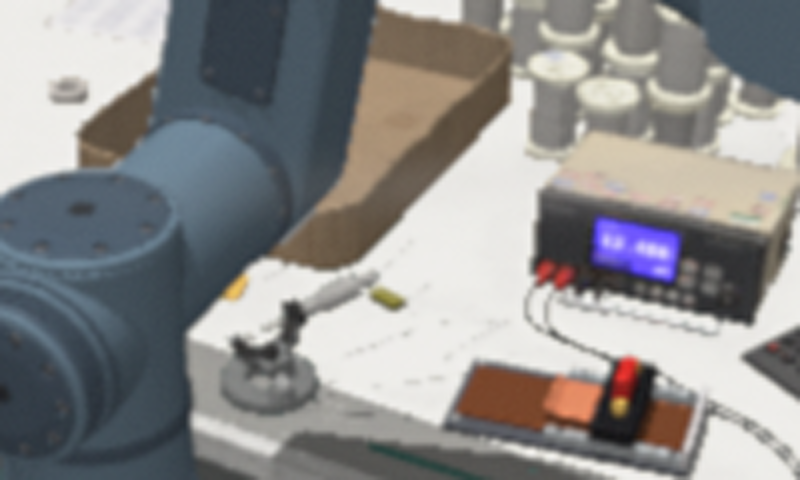

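```bash
cat > h.py <<'E'
import numpy as np, cv2
from bench import ctrl
from scipy.optimize import least_squares
def cal(n="top"):
    c=ctrl.get_calibration(n);return np.array(c["intrinsics"]),np.array(c["R"]),np.array(c["t"])
def proj(X,n="top"):
    K,R,t=cal(n);p=(np.atleast_2d(X)@R.T+t)@K.T;return p[:,:2]/p[:,2:]
def unproj(uv,z,n="top"):
    K,R,t=cal(n);d=R.T@np.linalg.inv(K)@np.array([uv[0],uv[1],1.]);c=-R.T@t
    return c+d*(z-c[2])/d[2]
def pose(x,y,a,P):
    P=np.atleast_2d(P);c,s=np.cos(a),np.sin(a)
    return np.c_[x+c*P[:,0]-s*P[:,1],y+s*P[:,0]+c*P[:,1],P[:,2]]
def fit(P,uv,x0,n="top"):
    r=least_squares(lambda p:(proj(pose(*p,P),n)-uv).ravel(),x0,loss="soft_l1",f_scale=.5);return r.x,r.fun.reshape(-1,2)
E
python3 - <<'E'
from h import *
un=lambda p,s,ox,oy:(np.array(p,float)+.5)/s-.5+np.array([ox,oy])
# fixture: fx x ~ image right (-y world); fixture +y ~ world +x ~ image up
uv=un([[282,215],[318,378],[297,237],[318,355]],5,240,180)
P=np.array([[-110,55,8],[-110,-55,8],[-102.5,39,12],[-102.5,-39,12]])/1e3
# add knob top centre, posts, as lateral-only: y known
uvk=un([[536,236],[524,189],[550,297]],5,240,180)
def res(p):
    a=(proj(pose(*p[:3],P))-uv).ravel()
    Q=np.array([[p[3],0,.067],[p[3],.034,.053],[p[3],-.034,.053]])
    b=(proj(pose(*p[:3],Q))-uvk).ravel()
    return np.r_[a,b]
r=least_squares(res,[.45,-.17,-1.4,.04]);print("fixture",r.x,r.fun.round(2))
f=r.x
print("knob",pose(*f[:3],[[f[3],0,.057]]))
S=np.array([[-57.5,22.5,4],[57.5,22.5,4],[57.5,-22.5,4],[-57.5,-22.5,4],[-40,0,34]])/1e3
uvs=un([[288,360],[420,322],[437,373],[304,410],[310,379]],4,110,140)
s,rr=fit(S,uvs,[.467,.257,-1.3]);print("strip",s,rr.round(2));print("grip",pose(*s,[[-.04,0,.022]]))
# draw overlay
im=cv2.imread("pics/top0.png");im=cv2.resize(im[170:270,160:380],None,fx=3.6,fy=3.6,interpolation=cv2.INTER_CUBIC)
def dr(p,Q,col):
    u=(proj(pose(*p,Q))-[160,170]+.5)*3.6-.5
    cv2.polylines(im,[u.round().astype(int)],True,col,1)
b=lambda x0,x1,y,z:np.array([[x0,y,z],[x1,y,z],[x1,-y,z],[x0,-y,z]])
dr(f[:3],b(-.11,.11,.055,.008),(0,255,0));dr(f[:3],b(-.1025,.1025,.039,.012),(255,255,0))
h=f[3];dr(f[:3],b(h-.02,h+.02,.056,.041),(255,0,255));dr(f[:3],b(h-.007,h+.007,.02,.067),(255,255,255))
dr(f[:3],b(h-.063,h-.02,.027,.022),(0,255,255));dr(s,b(-.0575,.0575,.0225,.004),(0,0,255));dr(s,b(-.047,-.033,.018,.034),(255,255,255))
cv2.imwrite("pics/ov0.png",im)
E
```

```text
fixture [ 0.46030166 -0.17228184 -1.37240559  0.03973111] [-0.66 -0.4  -0.23  0.71 -0.22 -0.51  1.02 -0.16  0.55  0.84 -0.16 -0.13
 -0.32 -0.37]
knob [[ 0.46813234 -0.21123363  0.057     ]]
strip [ 0.47007588  0.25089482 -1.3062734 ] [[-0.24 -0.05]
 [ 1.23 -0.62]
 [ 0.77  0.07]
 [-0.54  0.93]
 [-0.36 -0.08]]
grip [[0.45961793 0.28950351 0.022     ]]
```

View pics/ov0.png

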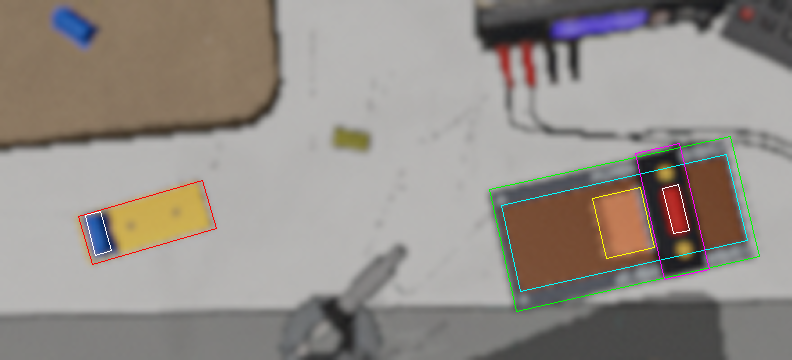

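```bash
cat >> h.py <<'E'
from scipy.spatial.transform import Rotation as Ro
F=np.array([0.4603,-0.1723,-1.3724])
def cur():
    o=ctrl.get_obs();q=o["eef_rot"];return o,np.array(o["eef_pos"]),Ro.from_quat([q[1],q[2],q[3],q[0]])
def tgt(yaw): # tool y down, tool x along world yaw
    x=np.array([np.cos(yaw),np.sin(yaw),0]);y=np.array([0,0,-1.]);return Ro.from_matrix(np.c_[x,y,np.cross(x,y)])
def go(p,yaw):
    o,e,R=cur()
    best=min([yaw,yaw+np.pi],key=lambda w:np.linalg.norm((R.inv()*tgt(w)).as_rotvec()))
    T=tgt(best);rv=(R.inv()*T).as_rotvec()
    print("t %.2f pos"%o["time_s"],e.round(4),"toolx yaw %.4f"%np.arctan2(*R.as_matrix()[1::-1,0]),"F",np.round(o["wrist_force"],1),"op %.3f"%o["opening"],"q6 %.2f"%o["q"][5])
    print("use yaw %.3f"%best,"turn total shares",(rv/.12).round(2),"shift shares (after turn)",(T.inv().apply(np.array(p)-e)/.05).round(2),"(now axes)",(R.inv().apply(np.array(p)-e)/.05).round(2))
def fx(x,y,z): return pose(*F,[[x,y,z]])[0]
E
python3 - <<'E'
from h import *
go(fx(-.002,0,.16),F[2])
E
```

```text
t 0.90 pos [ 0.1802 -0.546   0.2423] toolx yaw -1.2520 F [ 0.   0.1 -0.6] op 1.002 q6 -0.21
use yaw -1.372 turn total shares [-0.  1.  0.] shift shares (after turn) [-6.26  1.65  6.96] (now axes) [-5.38  1.65  7.67]
```

Request:
apply_moves --plan "0 0 0 0 1 0 0; -0.6 0 0.7 0 0 0 0; -0.6 0 0.7 0 0 0 0; -0.6 0 0.7 0 0 0 0; -0.6 0 0.7 0 0 0 0"

```text
time_s: 1.4
eef_pos: [0.2945, -0.3994, 0.2424]
eef_rot: [-0.547, 0.547, -0.448, 0.448]
wrist_force: [-0.4, -0.9, 0.4]
opening: 0.144
```

Request:
apply_moves --plan "-0.6 0 0.7 0 0 0 0; -0.6 0 0.7 0 0 0 0; -0.6 0 0.7 0 0 0 0; -0.6 0 0.7 0 0 0 0; 0 0 0 0 0 0 0"

```text
time_s: 1.9
eef_pos: [0.4098, -0.2512, 0.2425]
eef_rot: [0.549, -0.548, 0.446, -0.446]
wrist_force: [-0.4, -0.3, -0.4]
opening: -0.0
```

Run:
```python
from h import *
go(fx(.005,0,.08),F[2])
```

```text
t 1.90 pos [ 0.4098 -0.2512  0.2425] toolx yaw -1.3657 F [-0.4 -0.3 -0.4] op -0.000 q6 0.57
use yaw -1.372 turn total shares [-0.01  0.06 -0.01] shift shares (after turn) [-1.25  3.25  1.3 ] (now axes) [-1.24  3.25  1.3 ]
```

Request:
apply_moves --plan "-0.7 0.2 0.65 0 0.06 0 0; -0.7 0.2 0.65 0 0 0 0; 0 0.9 0 0 0 0 0; 0 0.9 0 0 0 0 0; 0 0.6 0 0 0 0 0"

```text
time_s: 2.4
eef_pos: [0.4563, -0.1735, 0.0997]
eef_rot: [-0.546, 0.546, -0.45, 0.449]
wrist_force: [-0.8, -0.5, 0.5]
opening: 0.004
```

Run:
```python
from h import *
go(fx(-.002,0,.058),F[2])
for n in("scene","top"):
    im=ctrl.camera(n)[:,:,::-1]
    c=im[190:270,280:380] if n=="scene" else im[190:280,270:390]
    cv2.imwrite(f"pics/{n}1.png",cv2.resize(c,None,fx=6,fy=6,interpolation=cv2.INTER_CUBIC))
```

```text
t 2.40 pos [ 0.4563 -0.1735  0.0997] toolx yaw -1.3781 F [-0.8 -0.5  0.5] op 0.004 q6 0.77
use yaw -1.372 turn total shares [ 0.02 -0.05 -0.01] shift shares (after turn) [-0.05  0.83  0.08] (now axes) [-0.05  0.83  0.08]
```

View pics/scene1.png

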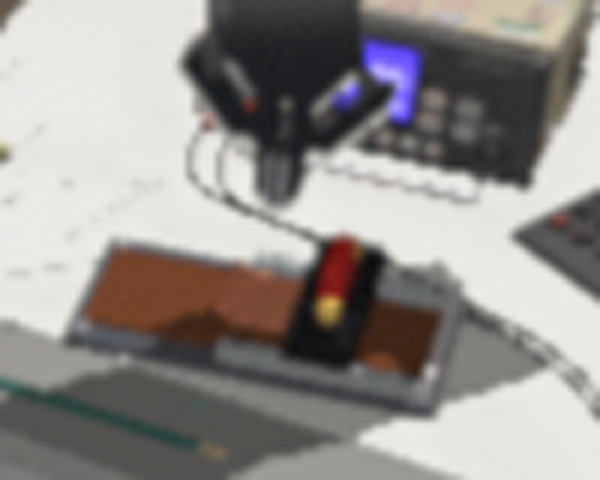

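View pics/top1.png

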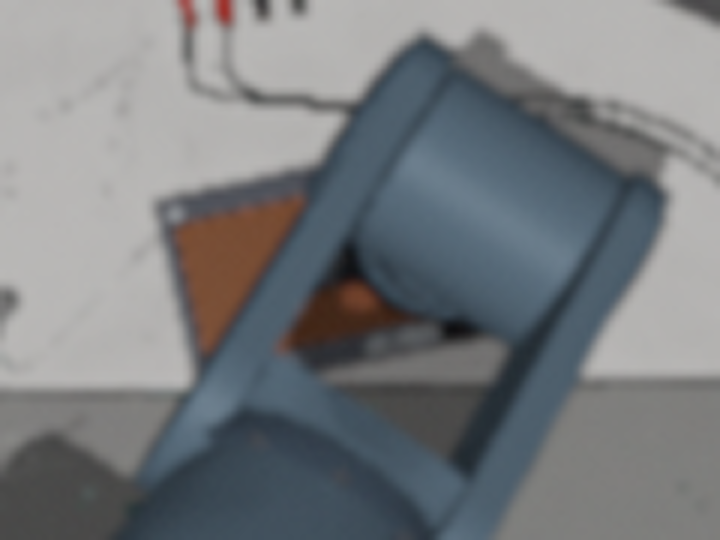

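The scene crop shows the closed fingertips at crop (278,200), up and to the left of the red bar at (340,270). In the top picture the arm hides most of the fixture. I'll check the fixture fit against the scene camera.

Run:
```python
from h import *
im=cv2.imread("pics/scene1.png")
def dr(Q,col,p=F):
    u=(proj(pose(*p,Q),"scene")-[280,190]+.5)*6-.5
    cv2.polylines(im,[u.round().astype(int)],True,col,1)
b=lambda x0,x1,y,z:np.array([[x0,y,z],[x1,y,z],[x1,-y,z],[x0,-y,z]])
h=.0397
dr(b(-.11,.11,.055,.008),(0,255,0));dr(b(h-.007,h+.007,.02,.067),(255,255,255));dr(b(h-.02,h+.02,.056,.041),(255,0,255));dr(b(-.1025,.1025,.039,.012),(255,255,0))
o,e,R=cur();u=(proj(e-[0,0,.011],"scene")[0]-[280,190]+.5)*6-.5;cv2.circle(im,tuple(u.astype(int)),3,(0,255,255),-1)
cv2.imwrite("pics/s1o.png",im)
```

```text
(no output)
```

View pics/s1o.png

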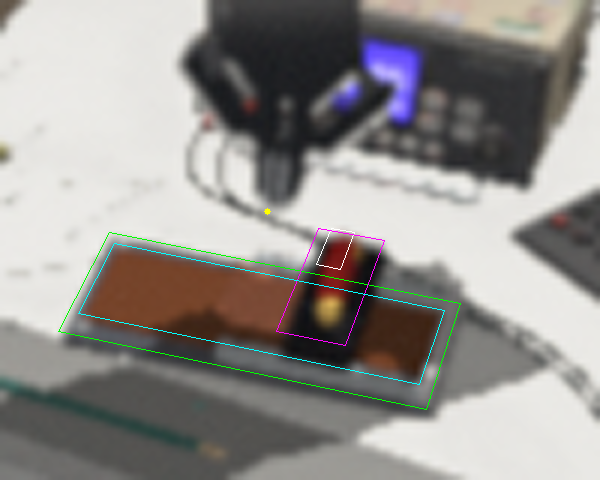

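Request:
apply_moves --plan "0 0.45 0.08 0 -0.05 0 0; 0 0.38 0 0 0 0 0; 0 0 0 0 0 0 0; 0.2 0 0 0 0 0 0; 0.1 0 0 0 0 0 0"

```text
time_s: 3.0
eef_pos: [0.4659, -0.1903, 0.0629]
eef_rot: [-0.547, 0.547, -0.447, 0.45]
wrist_force: [-0.4, -0.1, 0.2]
opening: 0.004
```

Request:
apply_moves --plan "0.15 0 0 0 0 0 0; 0.15 0 0 0 0 0 0; 0.1 0 0 0 0 0 0; 0.1 0 0 0 0 0 0; 0.1 0 0 0 0 0 0"

```text
time_s: 3.5
eef_pos: [0.4701, -0.2173, 0.0607]
eef_rot: [0.547, -0.547, 0.449, -0.448]
wrist_force: [-1.2, 11.8, 7.1]
opening: 0.004
```

Run:
```python
from h import *
go(fx(.058,0,.058),F[2]);c,s=np.cos(F[2]),np.sin(F[2]);e=cur()[1]-[F[0],F[1],0];print(c*e[0]+s*e[1],-s*e[0]+c*e[1])
```

```text
t 3.50 pos [ 0.4701 -0.2173  0.0607] toolx yaw -1.3734 F [-1.2 11.8  7.1] op 0.004 q6 0.71
use yaw -1.372 turn total shares [ 0.   -0.01 -0.01] shift shares (after turn) [ 0.24  0.05 -0.02] (now axes) [ 0.24  0.05 -0.02]
0.046068403651361625 0.0007681379649820425
```

Request:
apply_moves --plan "0.1 0 0 0 0 0 0; 0.1 0 0 0 0 0 0; 0.1 0 0 0 0 0 0; 0 0 0 0 0 0 0; 0 0 0 0 0 0 0"

```text
time_s: 4.0
eef_pos: [0.4717, -0.2257, 0.0603]
eef_rot: [0.549, -0.545, 0.452, -0.444]
wrist_force: [-3.4, 27.6, 19.7]
opening: -0.003
```

Run:
```python
from h import *
go(fx(.058,0,.058),F[2]);c,s=np.cos(F[2]),np.sin(F[2]);e=cur()[1]-[F[0],F[1],0];print(c*e[0]+s*e[1],-s*e[0]+c*e[1])
```

```text
t 4.00 pos [ 0.4717 -0.2257  0.0603] toolx yaw -1.3727 F [-3.4 27.6 19.7] op -0.003 q6 0.69
use yaw -1.372 turn total shares [ 0.02 -0.   -0.11] shift shares (after turn) [ 0.07  0.05 -0.01] (now axes) [ 0.07  0.05 -0.01]
0.05459391904578984 0.0006630852900039019
```

Request:
apply_moves --plan "-0.3 0 0 0 0 0 0; -0.3 -0.3 0 0 0 0 0; 0 -1 0 0 0 0 0.9; 0 -1 0 0 0 0 0.9; 0 -1 0 0 0 0 0.9"

```text
time_s: 4.5
eef_pos: [0.4669, -0.2027, 0.2273]
eef_rot: [-0.547, 0.547, -0.448, 0.448]
wrist_force: [0.7, -0.3, 0.1]
opening: 0.509
```

Request:
apply_moves --plan "-1 0 0 0 0 0 0.9; -1 0 0 0 0 0 0.9; -1 0 0 0 0 0 0.9; -1 0 0 0 0 0 0.9; -1 0 0 0 0 0 0.9"

```text
time_s: 5.0
eef_pos: [0.4177, 0.0436, 0.2259]
eef_rot: [0.547, -0.547, 0.448, -0.449]
wrist_force: [1.3, 0.2, 0.0]
opening: 0.895
```

```bash
cat > look.py <<'E'
import sys
from h import *
k=sys.argv[1]
for n in("scene","top"):
    im=ctrl.camera(n)[:,:,::-1];cv2.imwrite(f"pics/{n}{k}_full.png",im)
    x,y=(280,190) if n=="scene" else (270,190)
    cv2.imwrite(f"pics/{n}{k}.png",cv2.resize(im[y:y+90,x:x+120],None,fx=6,fy=6,interpolation=cv2.INTER_CUBIC))
E
python3 look.py 2
python3 - <<'E'
from h import *
go(fx(.058,0,.058),F[2])
E
```

```text
t 5.10 pos [0.4166 0.0471 0.2256] toolx yaw -1.3661 F [ 0.5 -0.2 -0. ] op 0.901 q6 1.19
use yaw -1.372 turn total shares [-0.    0.05 -0.01] shift shares (after turn) [ 5.63  3.35 -0.01] (now axes) [ 5.64  3.35 -0.04]
```

View pics/top2.png

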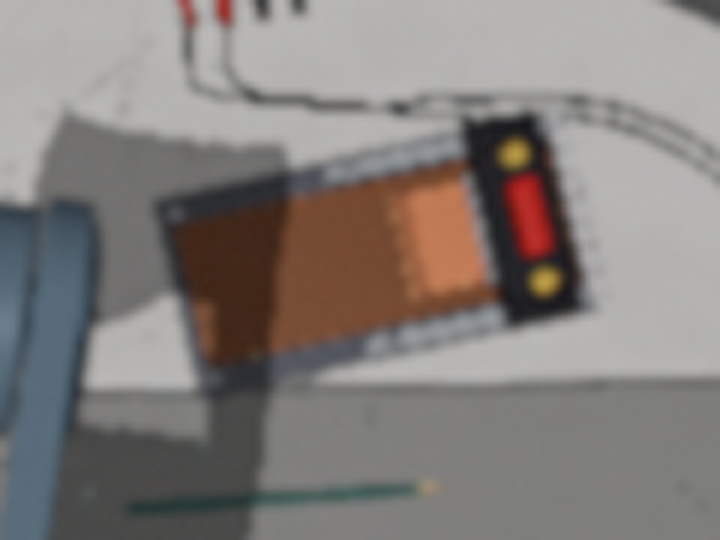

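View pics/scene2.png

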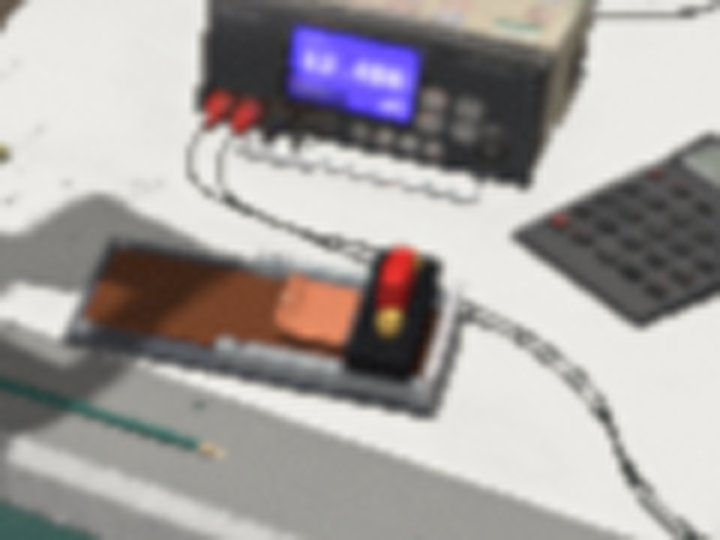

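Run:
```python
from h import *
for n,xy,s in(("top0",None,0),("top2_full",None,0)):
    im=cv2.imread(f"pics/{n}.png").astype(int);B,G,R=im[...,0],im[...,1],im[...,2]
    m=(R>120)&(G<75)&(B<75);m[:, :320]=0;m[:200]=0;m[260:]=0;m[:,380:]=0
    w=np.clip(R-np.maximum(G,B)-50,0,200)*(cv2.dilate(m.astype(np.uint8),np.ones((3,3)))>0)
    yy,xx=np.mgrid[:420,:560];c=np.array([(w*xx).sum(),(w*yy).sum()])/w.sum();p=unproj(c,.064)
    d=p[:2]-F[:2];cc,ss=np.cos(F[2]),np.sin(F[2]);print(n,c,m.sum(),p,"fx",cc*d[0]+ss*d[1],-ss*d[0]+cc*d[1])
```

```text
top0 [346.89162754 228.05399061] 64 [ 0.46706965 -0.21018135  0.064     ] fx 0.03847254724784454 -0.0008294620658791186
top2_full [357.83237986 225.50286041] 66 [ 0.47424183 -0.24411919  0.064     ] fx 0.07315828125151405 -0.0004870286352242053
```

Request:
apply_moves --plan "0.9 0 0 0 0 0 0; 1 0 0 0 0 0 0; 1 0 0 0 0 0 0; 1 0 0 0 0 0 0; 0.6 0 0 0 0 0 0"

```text
time_s: 5.6
eef_pos: [0.4625, -0.183, 0.2259]
eef_rot: [-0.546, 0.547, -0.448, 0.45]
wrist_force: [0.6, -0.5, -0.3]
opening: 0.042
```

Run:
```python
from h import *
go(fx(.035,0,.064),F[2])
```

```text
t 5.60 pos [ 0.4625 -0.183   0.2259] toolx yaw -1.3759 F [ 0.6 -0.5 -0.3] op 0.042 q6 0.76
use yaw -1.372 turn total shares [-0.   -0.03  0.02] shift shares (after turn) [ 0.48  3.24 -0.  ] (now axes) [0.47 3.24 0.  ]
```

Request:
apply_moves --plan "0.4 0.8 0 0 -0.03 0 0; 0 1 0 0 0 0 0; 0 1 0 0 0 0 0; 0 0.4 0 0 0 0 0; 0 0 0 0 0 0 0"

```text
time_s: 6.1
eef_pos: [0.4634, -0.1973, 0.062]
eef_rot: [-0.547, 0.548, -0.45, 0.445]
wrist_force: [-0.6, 0.3, 0.1]
opening: -0.002
```

Request:
apply_moves --plan "0 0 0 0 0 0 0; 0.2 0 0 0 0 0 0; 0.1 0 0 0 0 0 0; 0 0 0 0 0 0 0; 0 0 0 0 0 0 0"

```text
time_s: 6.6
eef_pos: [0.4698, -0.2132, 0.0667]
eef_rot: [0.548, -0.548, 0.447, -0.448]
wrist_force: [-0.6, 0.5, 0.5]
opening: 0.003
```

```bash
cat >> h.py <<'E'
def st():
    o,e,R=cur();d=e[:2]-F[:2];c,s=np.cos(F[2]),np.sin(F[2]);w=o["wrist_force"]
    print("t %.2f"%o["time_s"],"fix xyz %.4f %.4f %.4f"%(c*d[0]+s*d[1],-s*d[0]+c*d[1],e[2]),"F fix %.1f %.1f %.1f"%(c*w[0]+s*w[1],-s*w[0]+c*w[1],w[2]),"T",np.round(o["torque"],2),"op %.3f"%o["opening"],"tilt",(R.as_matrix()[:,1]).round(3),"yaw %.4f"%np.arctan2(*R.as_matrix()[1::-1,0]))
E
python3 -c "
from h import *
st()"
```

```text
t 6.60 fix xyz 0.0420 0.0013 0.0667 F fix -0.7 -0.5 0.5 T [ 0.01 -0.04 -0.01] op 0.003 tilt [ 0.001 -0.001 -1.   ] yaw -1.3699
```

Request:
apply_moves --plan "0.1 0 0 0 0 0 0; 0.1 0 0 0 0 0 0; 0.06 0 0 0 0 0 0; 0 0 0 0 0 0 0; 0 0 0 0 0 0 0"

```text
time_s: 7.1
eef_pos: [0.4719, -0.225, 0.0657]
eef_rot: [0.548, -0.548, 0.448, -0.447]
wrist_force: [0.6, 3.7, 1.8]
opening: 0.0
```

```bash
python3 -c "
from h import *
st()"
```

```text
t 7.10 fix xyz 0.0539 0.0010 0.0657 F fix -3.5 1.3 1.8 T [ 0.57  0.02 -0.04] op 0.000 tilt [-0.     0.001 -1.   ] yaw -1.3696
```

Request:
apply_moves --plan "0.06 0 0 0 0 0 0; 0 0 0 0 0 0 0; 0.06 0 0 0 0 0 0; 0 0 0 0 0 0 0; 0 0 0 0 0 0 0"

```text
time_s: 7.6
eef_pos: [0.472, -0.2259, 0.0654]
eef_rot: [0.55, -0.546, 0.45, -0.444]
wrist_force: [-2.4, 22.7, 16.5]
opening: 0.003
```

```bash
python3 -c "
from h import *
st()"
```

```text
t 7.60 fix xyz 0.0549 0.0009 0.0654 F fix -22.8 2.2 16.5 T [3.47 0.32 0.04] op 0.003 tilt [-0.004  0.009 -1.   ] yaw -1.3691
```

Request:
apply_moves --plan "0 -0.06 0 0 0 0 0; 0.04 0 0 0 0 0 0; 0 0 0 0 0 0 0; 0 0 0 0 0 0 0; 0 0 0 0 0 0 0"

```text
time_s: 8.1
eef_pos: [0.4712, -0.2266, 0.0667]
eef_rot: [0.55, -0.546, 0.451, -0.443]
wrist_force: [-2.0, 23.4, 7.2]
opening: -0.001
```

```bash
python3 -c "
from h import *
st()"
```

```text
t 8.10 fix xyz 0.0553 0.0000 0.0667 F fix -23.4 2.7 7.2 T [3.72 0.16 0.05] op -0.001 tilt [-0.006  0.012 -1.   ] yaw -1.3690
```

Request:
apply_moves --plan "-0.3 0 0 0 0 0 0; -0.3 -0.3 0 0 0 0 0; 0 -1 0 0 0 0 0.9; 0 -1 0 0 0 0 0.9; 0 -1 0 0 0 0 0.9"

```text
time_s: 8.6
eef_pos: [0.4672, -0.2039, 0.2356]
eef_rot: [-0.547, 0.548, -0.447, 0.447]
wrist_force: [1.3, 0.3, -1.0]
opening: 0.504
```

Run:
```python
from h import *
im=cv2.imread("pics/top0.png").astype(int);B,G,R=im[...,0],im[...,1],im[...,2]
z=np.zeros(B.shape,bool);z[215:248,175:225]=1
mb=z&(B>R+50);my=z&(R>B+50)
yy,xx=np.mgrid[:420,:560]
wb=np.clip(B-R-20,0,None)*z;cb=np.array([(wb*xx).sum(),(wb*yy).sum()])/wb.sum();print("blue",cb,unproj(cb,.030),mb.sum())
u8=((mb|my)*255).astype(np.uint8);c=max(cv2.findContours(u8,cv2.RETR_EXTERNAL,cv2.CHAIN_APPROX_NONE)[0],key=cv2.contourArea)
r=cv2.minAreaRect(c);bx=cv2.boxPoints(r);P=np.array([unproj(b,.004) for b in bx]);print(P.round(4));
L=[np.linalg.norm(P[i]-P[(i+1)%4]) for i in range(4)];print(np.round(L,4), [np.arctan2(*(P[(i+1)%4]-P[i])[1::-1]) for i in range(4)])
w=np.clip(R-B-20,0,None)*z;cy=np.array([(w*xx).sum(),(w*yy).sum()])/w.sum();p=unproj(cy,.004);g=unproj(cb,.030);print("yel",p,"dir",np.arctan2(*(p-g)[1::-1]),np.linalg.norm((p-g)[:2]))
p,q=np.nonzero(my);ev=np.cov(np.array([unproj((b,a),.004)[:2] for a,b in zip(p,q)]).T);W,V=np.linalg.eigh(ev);print("pca",np.arctan2(V[1,1],V[0,1]),np.sqrt(W*12))
```

```text
blue [186.86502113 234.66755615] [0.45866347 0.28993037 0.03      ] 55
[[0.4835 0.2878 0.004 ]
 [0.5065 0.2057 0.004 ]
 [0.4643 0.1935 0.004 ]
 [0.4415 0.2754 0.004 ]]
[0.0853 0.0439 0.0851 0.0438] [np.float64(-1.2986853077485898), np.float64(-2.860277191687411), np.float64(1.8423946797883146), np.float64(0.2862322494710236)]
yel [0.47368493 0.24176947 0.004     ] dir -1.26845677736019 0.050449151190094056
pca 1.8286801633581062 [0.04342621 0.08994856]
```

Request:
apply_moves --plan "-1 0 0 0 0 0 0.6; -1 0 0 0 0 0 0.6; -1 0 0 0 0 0 0.6; -1 0 0 0 0 0 0.6; -1 0 0 0 0 0 0.6"

```text
time_s: 9.1
eef_pos: [0.4171, 0.0424, 0.2341]
eef_rot: [0.548, -0.547, 0.447, -0.448]
wrist_force: [1.4, 0.1, 0.7]
opening: 0.601
```

Request:
apply_moves --plan "-1 0 0 0 -0.56 0 0.6; -1 0 0 0 0 0 0.6; -1 0 0 0 0 0 0.6; -1 0 0 0 0 0 0.6; 0 0 0 0 0 0 0.6"

```text
time_s: 9.6
eef_pos: [0.3657, 0.2396, 0.2341]
eef_rot: [0.565, -0.563, 0.426, -0.426]
wrist_force: [0.8, -1.6, 0.1]
opening: 0.6
```

```bash
python3 look.py 3
python3 - <<'E'
from h import *
go([.459,.290,.10],-1.305)
im=cv2.imread("pics/top3_full.png")
cv2.imwrite("pics/t3.png",cv2.resize(im[140:280,110:250],None,fx=4,fy=4,interpolation=cv2.INTER_CUBIC))
E
```

```text
t 9.70 pos [0.3674 0.2356 0.2338] toolx yaw -1.2986 F [-1.  -1.3  0.3] op 0.600 q6 1.60
use yaw -1.305 turn total shares [-0.01  0.05  0.01] shift shares (after turn) [-0.57  2.68  2.05] (now axes) [-0.56  2.68  2.05]
```

View pics/scene3.png

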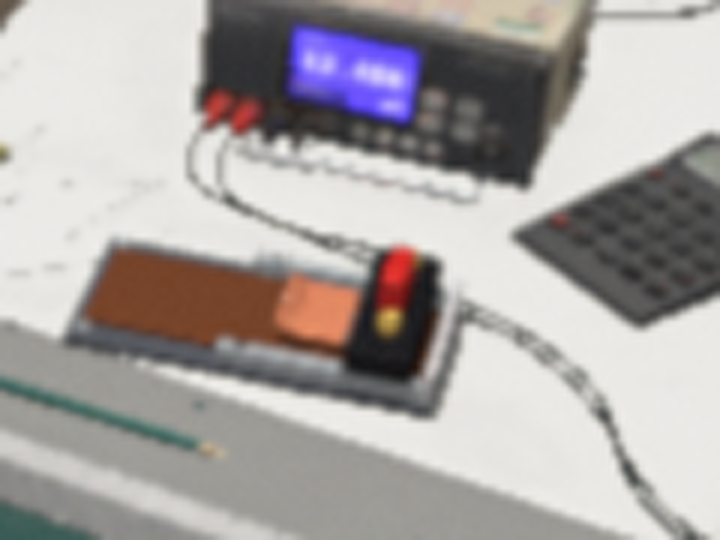

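View pics/top3.png

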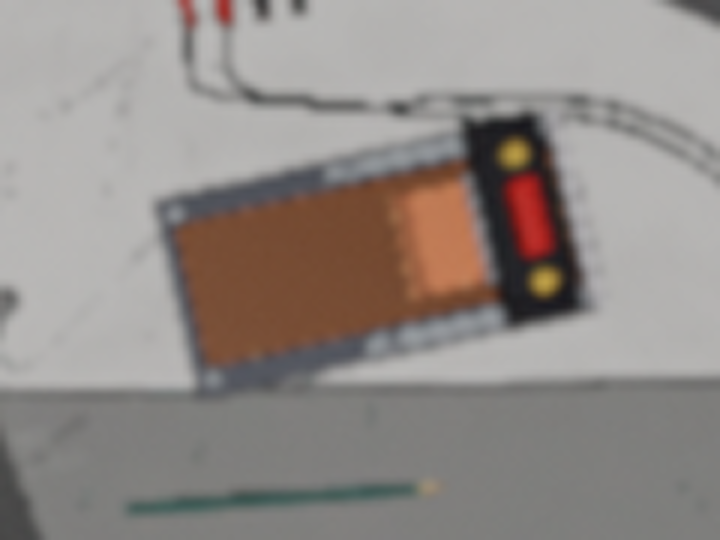

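View pics/t3.png

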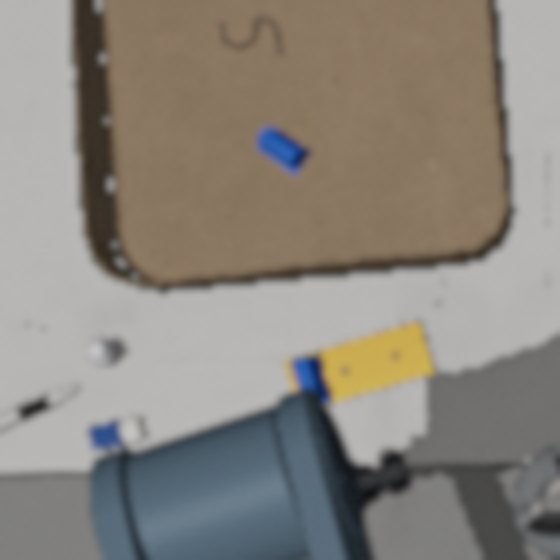

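The head has stayed at the stop end, with its knob at top-crop (529,215), unchanged since the push. The strip is at crop (363,362) and still untouched. Candidates: the yellow strip with blue grip at (201,232), 0.53 m from the base, and the blue thing in the tray at (180,177), 0.73 m. I'm taking the yellow one, which is the nearest.

Request:
apply_moves --plan "-0.3 0 0.9 0 0.05 0 0.6; -0.27 0 0.9 0 0 0 0.6; 0 0.9 0.25 0 0 0 0.6; 0 0.9 0 0 0 0 0.6; 0 0.9 0 0 0 0 0.6"

```text
time_s: 10.2
eef_pos: [0.4612, 0.287, 0.0974]
eef_rot: [0.561, -0.56, 0.431, -0.432]
wrist_force: [0.3, 0.5, -0.5]
opening: 0.601
```

Request:
apply_moves --plan "0 0 0 0 0 0 0.6; 0 0 0 0 0 0 0.6; 0 0 0 0 0 0 0.6; 0 0 0 0 0 0 0.6; 0 0 0 0 0 0 0.6"

```text
time_s: 10.7
eef_pos: [0.4607, 0.2895, 0.1011]
eef_rot: [0.562, -0.56, 0.429, -0.431]
wrist_force: [0.1, 0.5, -0.4]
opening: 0.6
```

Run:
```python
from h import *
go([.459,.290,.022],-1.305)
im=ctrl.camera("scene")[:,:,::-1];cv2.imwrite("pics/s4f.png",im)
im=ctrl.camera("top")[:,:,::-1];cv2.imwrite("pics/t4f.png",im)
cv2.imwrite("pics/t4.png",cv2.resize(im[140:280,110:250],None,fx=4,fy=4,interpolation=cv2.INTER_CUBIC))
```

```text
t 10.70 pos [0.4607 0.2895 0.1011] toolx yaw -1.3084 F [ 0.1  0.5 -0.4] op 0.600 q6 1.65
use yaw -1.305 turn total shares [-0.03 -0.03 -0.  ] shift shares (after turn) [-0.02  1.58 -0.03] (now axes) [-0.02  1.58 -0.04]
```

View pics/s4f.png

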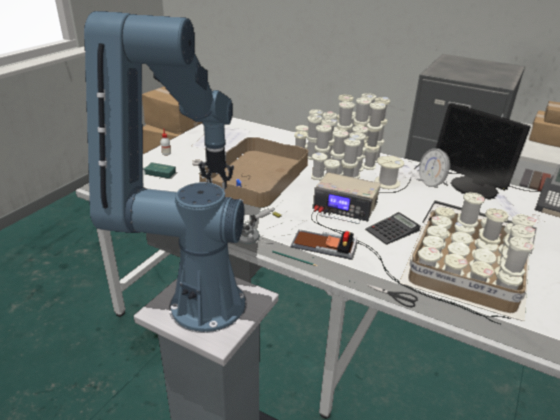

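View pics/t4.png

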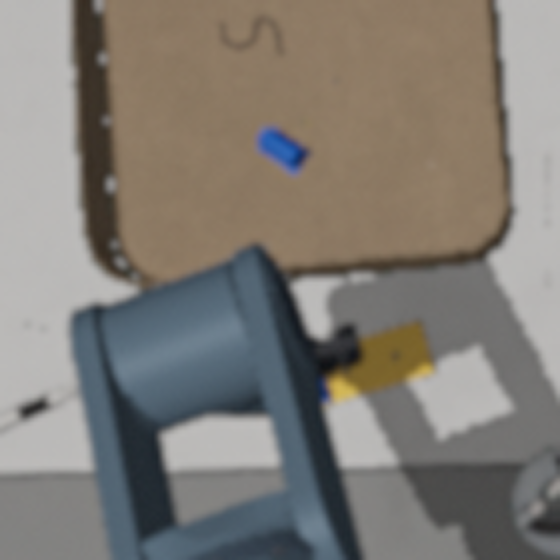

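Request:
apply_moves --plan "0 0.8 0 0 0 0 0.6; 0 0.75 0 0 0 0 0.6; 0 0 0 0 0 0 0.6; 0 0 0 0 0 0 0.6; 0 0 0 0 0 0 0.6"

```text
time_s: 11.3
eef_pos: [0.4608, 0.2898, 0.0234]
eef_rot: [0.562, -0.56, 0.43, -0.431]
wrist_force: [0.3, -0.5, 0.0]
opening: 0.598
```

Run:
```python
from h import *
go([.459,.290,.023],-1.305)
im=ctrl.camera("top")[:,:,::-1]
cv2.imwrite("pics/t5.png",cv2.resize(im[190:260,160:250],None,fx=6,fy=6,interpolation=cv2.INTER_CUBIC))
im=ctrl.camera("scene")[:,:,::-1]
cv2.imwrite("pics/s5.png",cv2.resize(im[140:240,170:290],None,fx=6,fy=6,interpolation=cv2.INTER_CUBIC))
```

```text
t 11.30 pos [0.4608 0.2898 0.0234] toolx yaw -1.3081 F [ 0.3 -0.5  0. ] op 0.598 q6 1.65
use yaw -1.305 turn total shares [-0.03 -0.03 -0.  ] shift shares (after turn) [-0.01  0.01 -0.03] (now axes) [-0.01  0.01 -0.03]
```

View pics/s5.png

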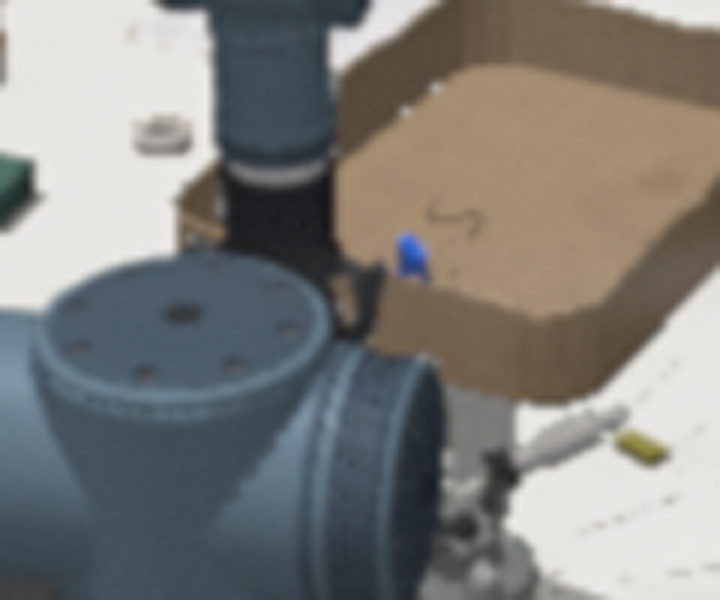

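View pics/t5.png

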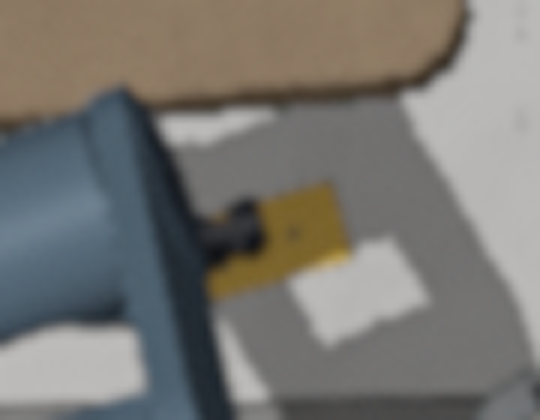

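The top view shows the open front finger over the strip's centreline at crop (235,230). In the scene view the arm hides the strip. I'll close the gripper.

Request:
apply_moves --plan "0 0 0 0 0 0 0; 0 0 0 0 0 0 0; 0 0 0 0 0 0 0; 0 0 0 0 0 0 0; 0 0 0 0 0 0 0"

```text
time_s: 11.9
eef_pos: [0.46, 0.2895, 0.0223]
eef_rot: [0.562, -0.561, 0.43, -0.431]
wrist_force: [-0.4, -0.3, 6.4]
opening: 0.148
```

```bash
python3 -c "
from h import *
st();go([.459,.290,.023],-1.305)"
```

```text
t 11.90 fix xyz -0.4528 0.0907 0.0223 F fix 0.2 -0.4 6.4 T [ 0.03  0.16 -0.05] op 0.148 tilt [ 0.001  0.001 -1.   ] yaw -1.3084
t 11.90 pos [0.46   0.2895 0.0223] toolx yaw -1.3084 F [-0.4 -0.3  6.4] op 0.148 q6 1.65
use yaw -1.305 turn total shares [-0.01 -0.03 -0.  ] shift shares (after turn) [-0.02 -0.01 -0.02] (now axes) [-0.02 -0.01 -0.02]
```

Request:
apply_moves --plan "0 -0.4 0 0 0 0 0; 0 -0.8 0 0 0 0 0; 0 -0.9 0 0 0 0 0; 0 -0.9 0 0 0 0 0; 0 -0.5 0 0 0 0 0"

```text
time_s: 12.4
eef_pos: [0.4604, 0.2896, 0.2002]
eef_rot: [0.563, -0.56, 0.429, -0.431]
wrist_force: [0.1, 0.6, -2.2]
opening: 0.153
```

Run:
```python
from h import *
st()
im=ctrl.camera("top")[:,:,::-1]
cv2.imwrite("pics/t6.png",cv2.resize(im[190:260,160:250],None,fx=6,fy=6,interpolation=cv2.INTER_CUBIC))
im=cv2.imread("pics/top3.png")
un=lambda p:(np.array(p,float)+.5)/6-.5+np.array([270,190])
P=np.array([[-110,55,8],[-110,-55,8],[-102.5,39,12],[-102.5,-39,12]])/1e3
uv=un([[160,203],[203,393],[175,225],[203,366]])
uk=np.r_[un([[514,153],[545,282]]),[[357.83,225.5]]]
def res(p):
    Q=np.array([[p[3],.034,.053],[p[3],-.034,.053],[p[3],0,.064]])
    return np.r_[(proj(pose(*p[:3],P))-uv).ravel(),(proj(pose(*p[:3],Q))-uk).ravel()]
r=least_squares(res,[*F,.073]);f=r.x;print(f,r.fun.round(2))
def dr(Q,col,p=f[:3]):
    u=(proj(pose(*p,Q))-[270,190]+.5)*6-.5
    cv2.polylines(im,[u.round().astype(int)],True,col,1)
b=lambda x0,x1,y,z:np.array([[x0,y,z],[x1,y,z],[x1,-y,z],[x0,-y,z]])
h=f[3]
dr(b(-.11,.11,.055,.008),(0,255,0));dr(b(-.1025,.1025,.039,.012),(255,255,0));dr(b(h-.02,h+.02,.056,.041),(255,0,255));dr(b(h-.007,h+.007,.02,.067),(255,255,255));dr(b(h-.063,h-.02,.027,.022),(0,255,255));dr(b(.102,.110,.055,.028),(0,0,255))
cv2.imwrite("pics/t3o.png",im)
```

```text
t 12.40 fix xyz -0.4528 0.0911 0.2002 F fix -0.6 0.2 -2.2 T [ 0.04 -0.03  0.03] op 0.153 tilt [ 0.004  0.002 -1.   ] yaw -1.3083
[ 0.45942559 -0.17266443 -1.37313983  0.07401164] [-0.77 -0.97 -0.33  1.08  0.16 -0.35  0.91  0.11 -0.12  0.09 -0.22 -0.06
  0.37  0.09]
```

View pics/t3o.png

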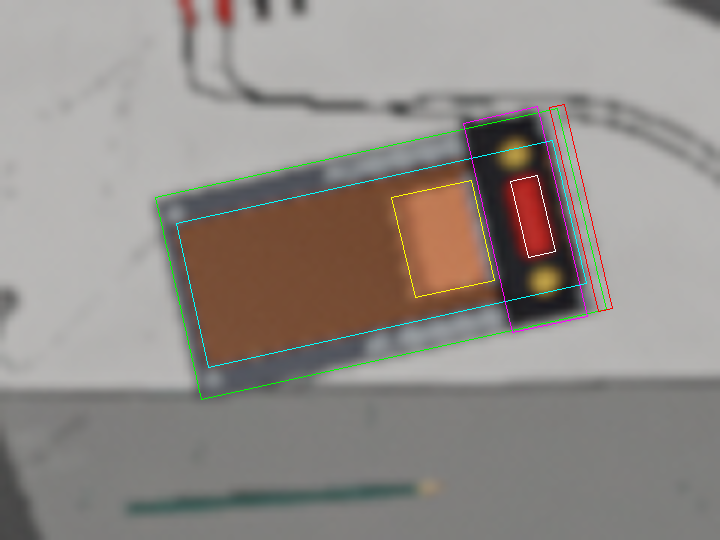

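View pics/t6.png

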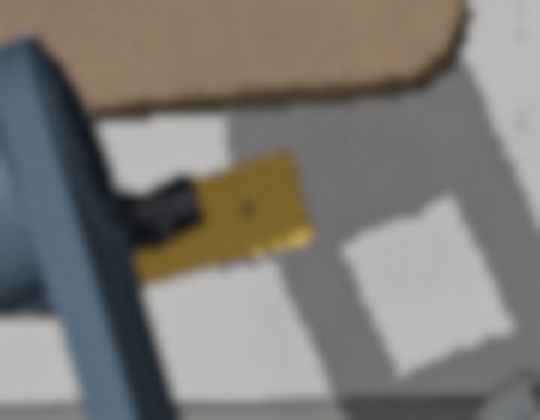

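Before placing the strip I want to be sure the head really docked: I measured about 35 mm of travel, but it stopped rigidly. I'll zoom in on the gap to the end stop, before and after.

Run:
```python
import cv2,numpy as np
a=cv2.imread("pics/top0.png")[195:255,330:380];b=cv2.imread("pics/top3_full.png")[195:255,330:380]
c=cv2.imread("pics/scene0.png")[220:265,320:370];d=cv2.imread("pics/scene3_full.png")[220:265,320:370]
z=lambda i:cv2.resize(i,(390,int(390*i.shape[0]/i.shape[1])),interpolation=cv2.INTER_NEAREST)
t=np.hstack([z(a),z(b)]);cv2.imwrite("pics/z1.png",t);t=np.hstack([z(c),z(d)]);cv2.imwrite("pics/z2.png",t)
```

```text
(no output)
```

View pics/z1.png

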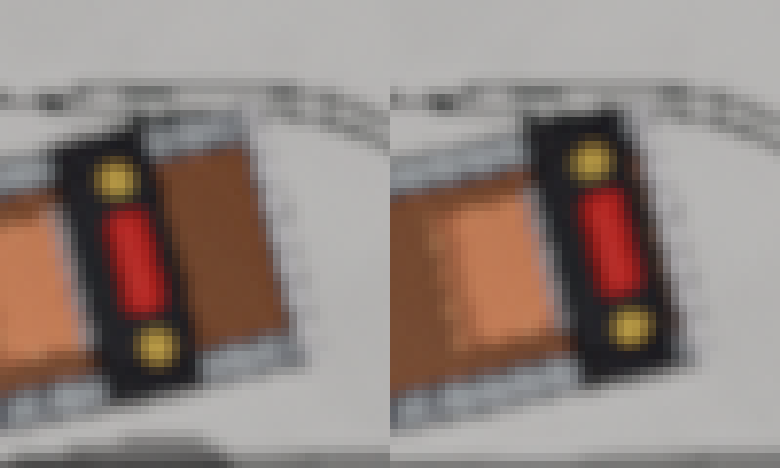

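View pics/z2.png

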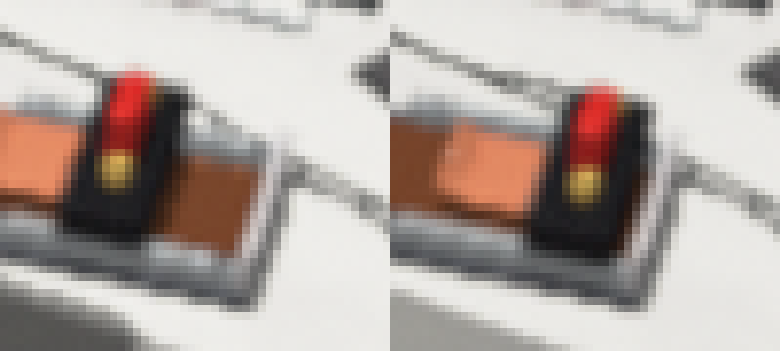

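The gap to the end plate went from about 35 mm to a few mm, so travel was roughly 35 mm. It isn't clear whether that is docked or stuck in the detent. I'll set the strip on the open landing, short of the lip, and then test the head with a firmer push.

Run:
```python
from h import *
go(fx(-.112,0,.10),F[2])
```

```text
t 12.45 pos [0.4621 0.2903 0.2036] toolx yaw -1.3082 F [1.6 0.6 1.6] op 0.146 q6 1.65
use yaw -1.372 turn total shares [-0.08  0.54 -0.01] shift shares (after turn) [ 6.82  2.07 -1.86] (now axes) [ 6.69  2.04 -2.31]
```

Request:
apply_moves --plan "0.9 0 -0.25 -0.08 0.54 0 0; 0.95 0 -0.25 0 0 0 0; 0.95 0 -0.25 0 0 0 0; 0.95 0 -0.25 0 0 0 0; 0.95 0 -0.25 0 0 0 0"

```text
time_s: 12.95
eef_pos: [0.4461, 0.0447, 0.1961]
eef_rot: [-0.544, 0.55, -0.45, 0.446]
wrist_force: [0.4, 0.1, -2.1]
opening: 0.15
```

Request:
apply_moves --plan "0.95 0 -0.25 0 0 0 0; 0.9 0.2 -0.2 0 0 0 0; 0.2 0.8 -0.1 0 0 0 0; 0 0.9 0 0 0 0 0; 0 0 0 0 0 0 0"

```text
time_s: 13.45
eef_pos: [0.4339, -0.0584, 0.0963]
eef_rot: [-0.542, 0.55, -0.455, 0.442]
wrist_force: [-1.0, 0.5, -2.4]
opening: 0.149
```

```bash
python3 look.py 7;python3 - <<'E'
from h import *
go(fx(-.112,0,.037),F[2]);st()
E
```

```text
t 13.55 pos [ 0.4385 -0.0594  0.1017] toolx yaw -1.3733 F [ 0.8 -0.9 -1.1] op 0.152 q6 0.98
use yaw -1.372 turn total shares [ 0.1  -0.01 -0.01] shift shares (after turn) [ 0.06  1.29 -0.02] (now axes) [ 0.06  1.29 -0.  ]
t 13.55 fix xyz -0.1150 0.0009 0.1017 F fix 1.1 0.6 -1.1 T [ 0.03 -0.05  0.02] op 0.152 tilt [-0.012 -0.001 -1.   ] yaw -1.3733
```

View pics/scene7.png

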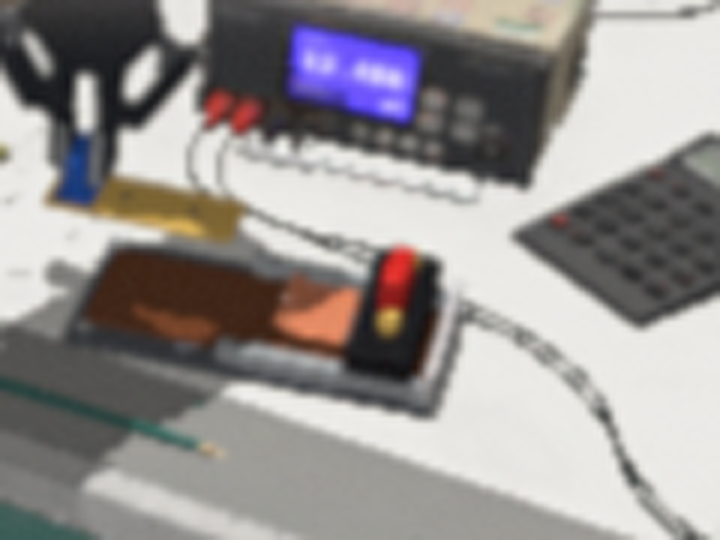

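View pics/top7.png

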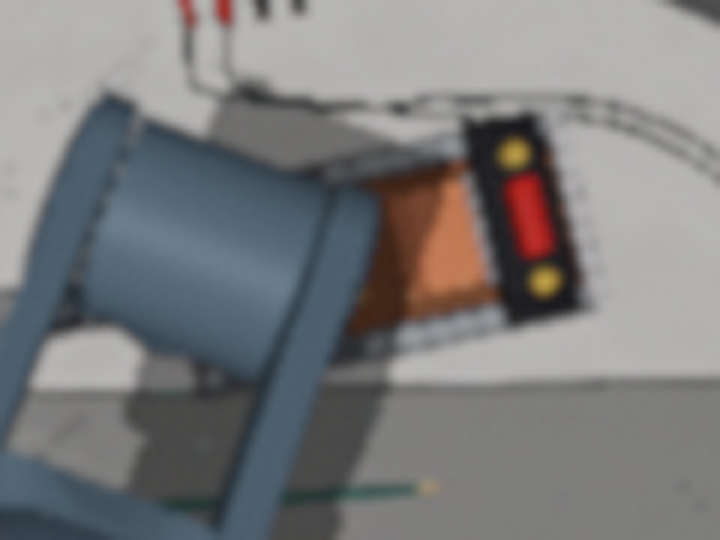

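The scene crop shows the strip held level above the landing: blue grip at (80,170), front edge at about (240,222), short of the leaf lip at (280,310). Lowering it now.

Request:
apply_moves --plan "0 0.5 0 0.1 0 0 0; 0 0.5 0 0 0 0 0; 0 0.25 0 0 0 0 0; 0 0.1 0 0 0 0 0; 0 0 0 0 0 0 0"

```text
time_s: 14.05
eef_pos: [0.44, -0.0599, 0.0354]
eef_rot: [0.548, -0.546, 0.447, -0.449]
wrist_force: [0.2, 0.4, -1.8]
opening: 0.153
```

```bash
python3 look.py 8;python3 - <<'E'
from h import *
go(fx(-.112,0,.034),F[2]);st()
E
```

```text
t 14.15 pos [ 0.4404 -0.0602  0.0359] toolx yaw -1.3728 F [-0.7  0.1 -1. ] op 0.150 q6 0.97
use yaw -1.372 turn total shares [-0.03 -0.    0.01] shift shares (after turn) [ 0.04  0.04 -0.05] (now axes) [ 0.04  0.04 -0.05]
t 14.15 fix xyz -0.1139 0.0026 0.0359 F fix -0.2 -0.7 -1.0 T [0.04 0.06 0.01] op 0.150 tilt [ 0.004 -0.001 -1.   ] yaw -1.3728
```

View pics/scene8.png

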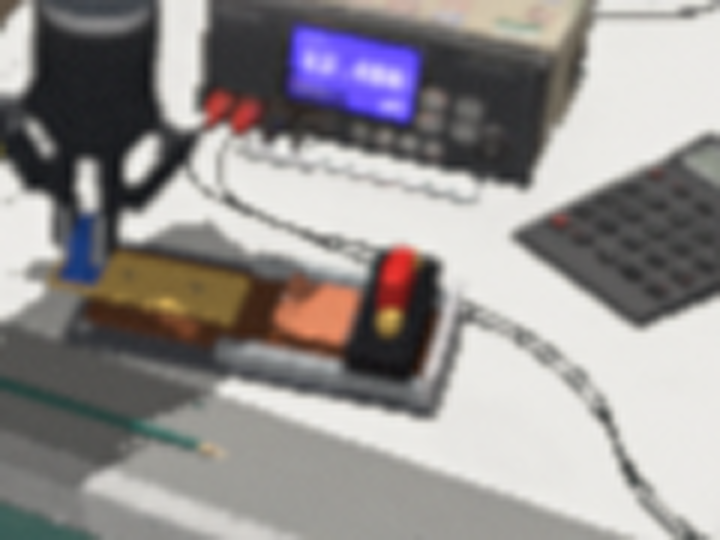

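Request:
apply_moves --plan "0 0.03 -0.05 0 0 0 0; 0 0.03 0 0 0 0 0; 0 0 0 0 0 0 0; 0 0 0 0 0 0 0.45; 0 0 0 0 0 0 0.45"

```text
time_s: 14.65
eef_pos: [0.4374, -0.0607, 0.0324]
eef_rot: [0.548, -0.546, 0.447, -0.449]
wrist_force: [-0.2, 0.2, -0.3]
opening: 0.447
```

Request:
apply_moves --plan "0 0 0 0 0 0 0.45; 0 -0.6 0 0 0 0 0.45; 0 -0.9 0 0 0 0 0.45; 0.5 -0.8 0 0 0 0 0; 1 0 0 0 0 0 0"

```text
time_s: 15.15
eef_pos: [0.4544, -0.1343, 0.1524]
eef_rot: [0.549, -0.546, 0.443, -0.451]
wrist_force: [1.4, -0.9, 0.3]
opening: 0.121
```

```bash
python3 look.py 9;python3 - <<'E'
from h import *
go(fx(.035,0,.060),F[2]);st()
E
```

```text
t 15.25 pos [ 0.4538 -0.1392  0.1492] toolx yaw -1.3767 F [-0.3  0.7 -0.3] op 0.001 q6 0.83
use yaw -1.372 turn total shares [-0.06 -0.04  0.05] shift shares (after turn) [ 1.37  1.78 -0.  ] (now axes) [ 1.36  1.79 -0.01]
t 15.25 fix xyz -0.0337 0.0001 0.1492 F fix -0.7 -0.2 -0.3 T [-0.   -0.02  0.02] op 0.001 tilt [ 0.008 -0.005 -1.   ] yaw -1.3767
```

View pics/scene9.png

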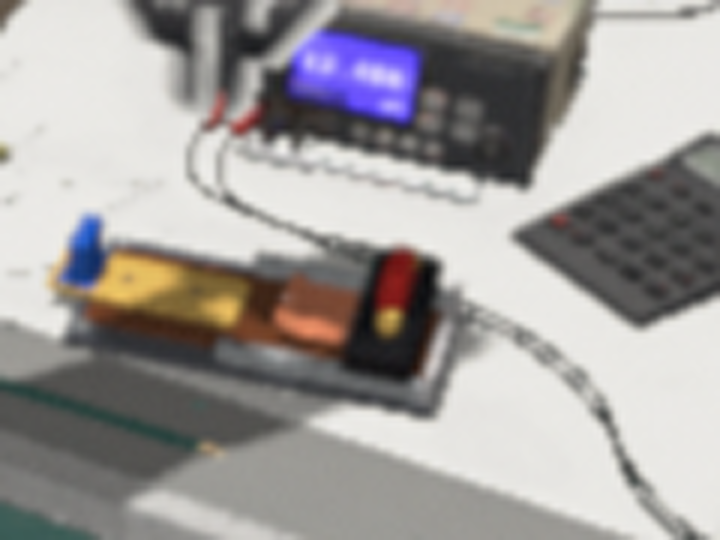

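The strip rests flat on the deck with its front edge at crop (248,310), short of the lip at (280,310). Now the firmer push on the knob.

Request:
apply_moves --plan "0.7 0 0 -0.06 -0.04 0.05 0; 0.67 0.4 0 0 0 0 0; 0 0.7 0 0 0 0 0; 0 0.7 0 0 0 0 0; 0 0 0 0 0 0 0"

```text
time_s: 15.75
eef_pos: [0.4603, -0.1978, 0.0514]
eef_rot: [-0.548, 0.548, -0.454, 0.44]
wrist_force: [-0.7, 1.0, -0.7]
opening: 0.004
```

Request:
apply_moves --plan "0.1 0 0 0 0 0 0; 0.1 0 0 0 0 0 0; 0.1 0 0 0 0 0 0; 0 0 0 0 0 0 0; 0 0 0 0 0 0 0"

```text
time_s: 16.25
eef_pos: [0.4679, -0.2158, 0.0574]
eef_rot: [-0.548, 0.548, -0.449, 0.445]
wrist_force: [0.4, 0.0, -0.8]
opening: 0.004
```

Run:
```python
from h import *
st()
```

```text
t 16.25 fix xyz 0.0442 -0.0011 0.0574 F fix 0.0 0.4 -0.8 T [0.03 0.03 0.04] op 0.004 tilt [-0.004  0.004 -1.   ] yaw -1.3686
```

Request:
apply_moves --plan "0.1 0 0 0 0 0 0; 0.08 0 0 0 0 0 0; 0 0 0 0 0 0 0; 0 0 0 0 0 0 0; 0 0 0 0 0 0 0"

```text
time_s: 16.75
eef_pos: [0.4691, -0.2241, 0.0562]
eef_rot: [-0.548, 0.548, -0.45, 0.444]
wrist_force: [0.1, 0.5, 0.1]
opening: -0.003
```

Run:
```python
from h import *
st()
```

```text
t 16.75 fix xyz 0.0525 -0.0016 0.0562 F fix -0.5 0.2 0.1 T [-0.01  0.02  0.06] op -0.003 tilt [-0.006  0.005 -1.   ] yaw -1.3685
```

Request:
apply_moves --plan "0.08 -0.02 0 0 0 0 0; 0.08 -0.03 0 0 0 0 0; 0.05 -0.03 0 0 0 0 0; 0 0 0 0 0 0 0; 0 0 0 0 0 0 0"

```text
time_s: 17.25
eef_pos: [0.4689, -0.2258, 0.0566]
eef_rot: [0.551, -0.545, 0.455, -0.439]
wrist_force: [6.8, 25.1, -6.7]
opening: -0.003
```

Run:
```python
from h import *
st()
```

```text
t 17.25 fix xyz 0.0542 -0.0021 0.0566 F fix -23.3 11.6 -6.7 T [ 4.   -1.    0.13] op -0.003 tilt [-0.012  0.02  -1.   ] yaw -1.3683
```

Request:
apply_moves --plan "0.1 0 0.03 0 0 0 0; 0.1 0 0.03 0 0 0 0; 0.05 0 0 0 0 0 0; 0 0 0 0 0 0 0; 0 0 0 0 0 0 0"

```text
time_s: 17.75
eef_pos: [0.4693, -0.2268, 0.0562]
eef_rot: [0.553, -0.543, 0.462, -0.43]
wrist_force: [-13.5, 64.7, 33.1]
opening: -0.001
```

```bash
python3 look.py 10
python3 - <<'E'
from h import *
st()
E
```

```text
t 17.85 fix xyz 0.0553 -0.0019 0.0562 F fix -65.9 -0.0 33.0 T [ 9.8   2.08 -0.15] op -0.003 tilt [-0.026  0.04  -0.999] yaw -1.3671
```

View pics/scene10.png

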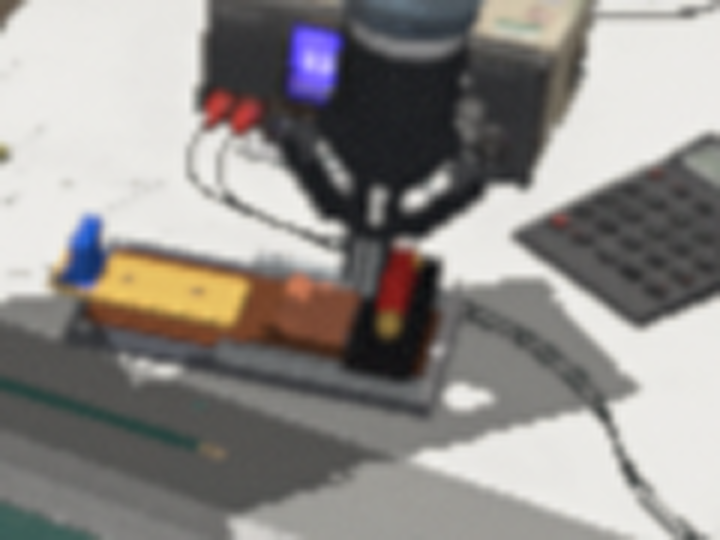

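66 N moved it no further, so it is at the hard stop and docked. I'll go back to the strip.

Request:
apply_moves --plan "-0.3 0 0 0 0 0 0; -0.3 -0.3 0 0 0 0 0; 0 -1 0 0 0 0 0.45; -0.7 -0.7 0 0 0 0 0.45; -1 0 0 0 0 0 0.45"

```text
time_s: 18.35
eef_pos: [0.458, -0.1366, 0.1666]
eef_rot: [0.548, -0.547, 0.446, -0.449]
wrist_force: [1.4, 0.8, 0.0]
opening: 0.446
```

```bash
python3 look.py 11;python3 - <<'E'
from h import *
go(fx(-.114,0,.12),F[2]);st()
E
```

```text
t 18.45 pos [ 0.4533 -0.1298  0.1616] toolx yaw -1.3648 F [-1.   0.1 -0.5] op 0.451 q6 0.83
use yaw -1.372 turn total shares [ 0.03  0.06 -0.06] shift shares (after turn) [-1.42  0.83 -0.03] (now axes) [-1.41  0.84 -0.02]
t 18.45 fix xyz -0.0431 0.0015 0.1616 F fix -0.3 -1.0 -0.5 T [-0.04 -0.03  0.  ] op 0.451 tilt [-0.005  0.006 -1.   ] yaw -1.3648
```

View pics/scene11.png

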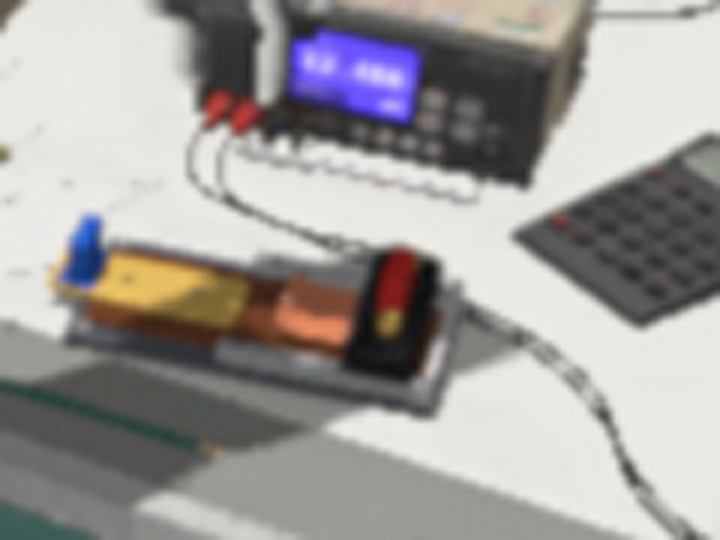

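Request:
apply_moves --plan "-0.7 0 0 0 0.06 -0.06 0.45; -0.7 0.2 0 0 0 0 0.45; 0 0.6 0 0 0 0 0.45; 0 0 0 0 0 0 0.45; 0 0 0 0 0 0 0.45"

```text
time_s: 18.95
eef_pos: [0.44, -0.0657, 0.1209]
eef_rot: [-0.544, 0.548, -0.45, 0.448]
wrist_force: [-0.2, -0.7, -0.2]
opening: 0.452
```

Run:
```python
from h import *
go(fx(-.114,-.0005,.0330),F[2]);st()
```

```text
t 18.95 pos [ 0.44   -0.0657  0.1209] toolx yaw -1.3756 F [-0.2 -0.7 -0.2] op 0.452 q6 0.96
use yaw -1.372 turn total shares [ 0.05 -0.03  0.01] shift shares (after turn) [-0.11  1.76 -0.03] (now axes) [-0.11  1.76 -0.02]
t 18.95 fix xyz -0.1085 0.0011 0.1209 F fix 0.6 -0.4 -0.2 T [-0.01  0.02  0.01] op 0.452 tilt [-0.006 -0.002 -1.   ] yaw -1.3756
```

Request:
apply_moves --plan "-0.11 0.2 -0.03 0.05 -0.03 0 0.45; 0 0.7 0 0 0 0 0.45; 0 0.6 0 0 0 0 0.45; 0 0.22 0 0 0 0 0.45; 0 0 0 0 0 0 0.45"

```text
time_s: 19.45
eef_pos: [0.4368, -0.0603, 0.034]
eef_rot: [-0.547, 0.547, -0.448, 0.448]
wrist_force: [-0.4, -0.7, -0.2]
opening: 0.447
```

Request:
apply_moves --plan "0 0 0 0 0 0 0; 0 0 0 0 0 0 0; 0 0 0 0 0 0 0; 0 0 0 0 0 0 0; 0 0 0 0 0 0 0"

```text
time_s: 19.95
eef_pos: [0.4391, -0.061, 0.0365]
eef_rot: [0.547, -0.547, 0.446, -0.45]
wrist_force: [-1.5, 0.0, 7.4]
opening: 0.145
```

```bash
python3 look.py 12
python3 - <<'E'
from h import *
st();go(fx(-.114,-.0005,.0330),F[2])
E
```

```text
t 20.05 fix xyz -0.1133 0.0011 0.0365 F fix -0.6 -0.8 6.4 T [-0.11  0.27 -0.02] op 0.148 tilt [ 0.004 -0.003 -1.   ] yaw -1.3718
t 20.05 pos [ 0.4391 -0.061   0.0365] toolx yaw -1.3718 F [-0.9  0.5  6.4] op 0.148 q6 0.97
use yaw -1.372 turn total shares [-0.03  0.    0.03] shift shares (after turn) [-0.01  0.07 -0.03] (now axes) [-0.01  0.07 -0.03]
```

View pics/scene12.png

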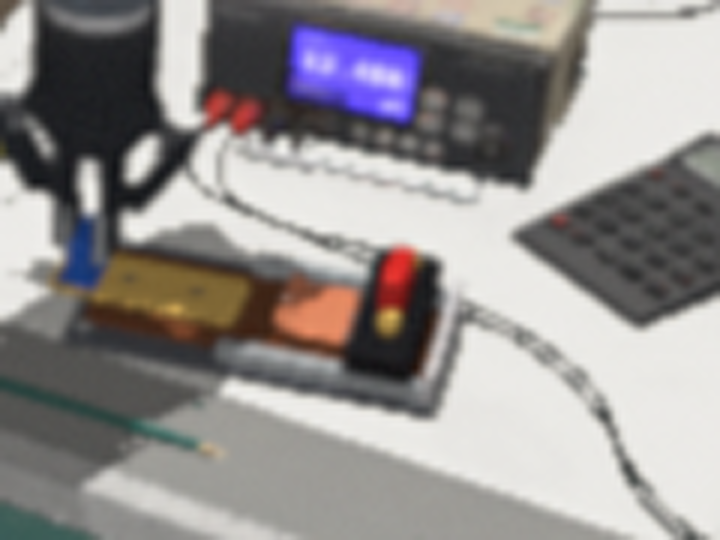

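View pics/top12.png

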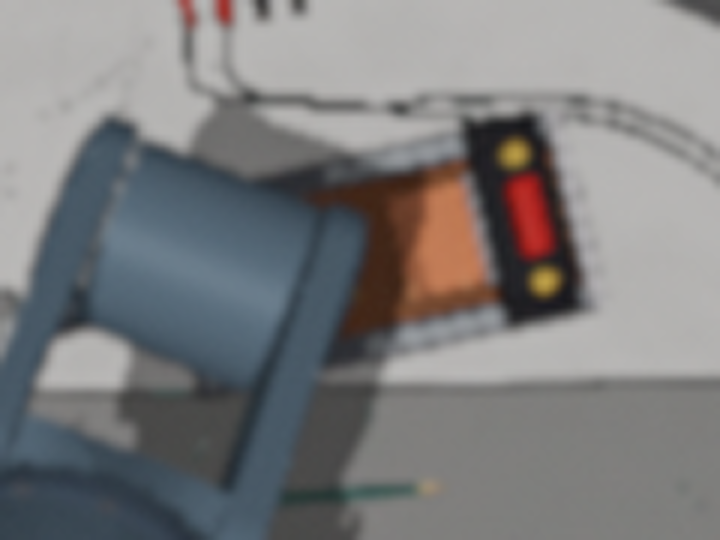

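The regrip is good: the blue grip is between the fingers and the strip lies flat, with its edge before the lip at crop (248,312). I'll relax the press slightly and slide forward in small steps.

Request:
apply_moves --plan "0 -0.02 0 0 0 0 0; 0.1 0 -0.02 0 0 0 0; 0.15 0 0 0 0 0 0; 0.1 0 0 0 0 0 0; 0 0 0 0 0 0 0"

```text
time_s: 20.55
eef_pos: [0.4409, -0.0786, 0.0366]
eef_rot: [0.547, -0.547, 0.447, -0.449]
wrist_force: [-0.4, 0.1, 5.0]
opening: 0.149
```

```bash
python3 look.py 13
python3 - <<'E'
from h import *
st()
E
```

```text
t 20.65 fix xyz -0.0957 -0.0005 0.0366 F fix 1.2 -0.8 5.1 T [-0.    0.03  0.07] op 0.149 tilt [ 0.003 -0.002 -1.   ] yaw -1.3721
```

View pics/scene13.png

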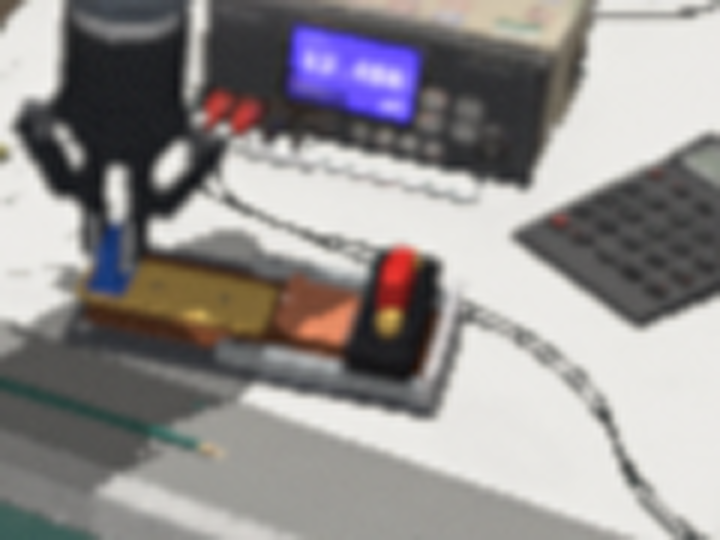

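Scene crop: the strip's edge at (275,320) now meets the lip line, and the leaf looks flat. Continuing.

Request:
apply_moves --plan "0.1 0 0 0 0 0 0; 0.1 0 0 0 0 0 0; 0.1 0 0 0 0 0 0; 0 0 0 0 0 0 0; 0 0 0 0 0 0 0"

```text
time_s: 21.15
eef_pos: [0.4437, -0.0928, 0.0366]
eef_rot: [0.547, -0.547, 0.447, -0.449]
wrist_force: [-0.7, 2.3, 7.0]
opening: 0.145
```

```bash
python3 look.py 14
python3 - <<'E'
from h import *
st()
E
```

```text
t 21.25 fix xyz -0.0811 -0.0006 0.0366 F fix -1.5 -0.7 6.7 T [0.34 0.08 0.02] op 0.152 tilt [ 0.003 -0.002 -1.   ] yaw -1.3721
```

View pics/scene14.png

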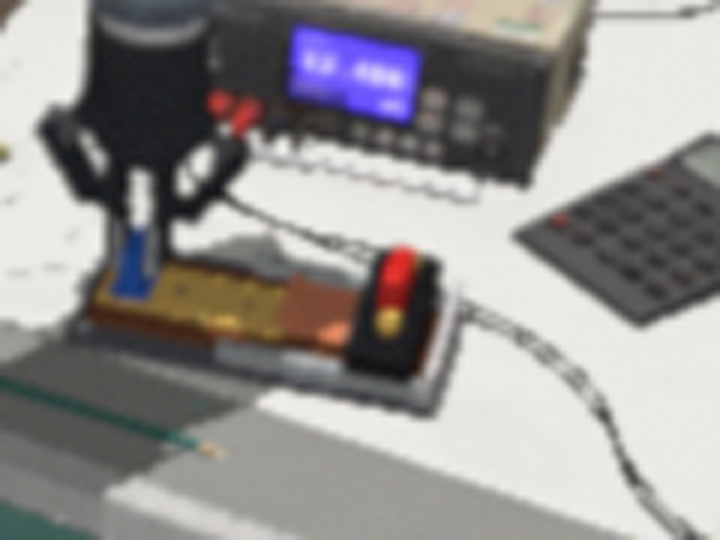

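The edge is now under the lip, and the leaf still lies flat. Continuing.

Request:
apply_moves --plan "0.1 0 0 0 0 0 0; 0.1 0 0 0 0 0 0; 0.12 0 0 0 0 0 0; 0.12 0 0 0 0 0 0; 0 0 0 0 0 0 0"

```text
time_s: 21.75
eef_pos: [0.4481, -0.1147, 0.0366]
eef_rot: [0.547, -0.547, 0.447, -0.449]
wrist_force: [-0.7, 1.5, 5.0]
opening: 0.148
```

```bash
python3 look.py 15
python3 - <<'E'
from h import *
st()
E
```

```text
t 21.85 fix xyz -0.0590 -0.0006 0.0366 F fix -0.1 -1.8 6.0 T [ 0.17  0.04 -0.02] op 0.145 tilt [ 0.003 -0.002 -1.   ] yaw -1.3721
```

View pics/scene15.png

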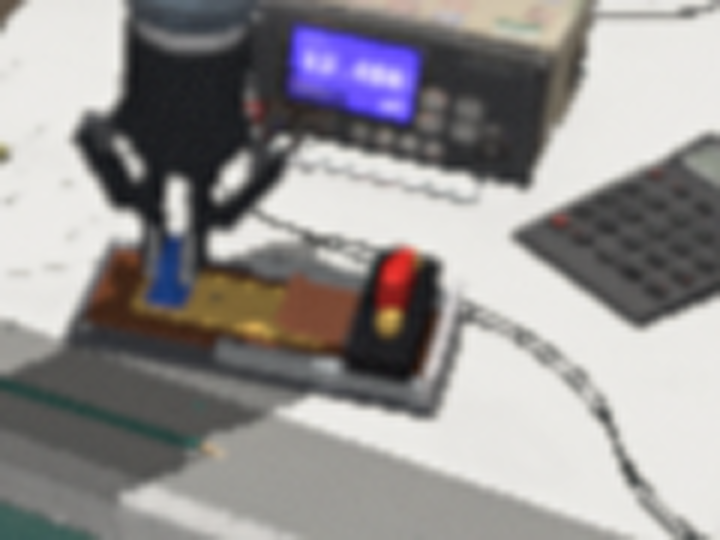

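Request:
apply_moves --plan "0.1 0 0 0 0 0 0; 0.1 0 0 0 0 0 0; 0.06 0 0 0 0 0 0; 0 0 0 0 0 0 0; 0 0 0 0 0 0 0"

```text
time_s: 22.35
eef_pos: [0.4504, -0.1268, 0.0366]
eef_rot: [0.547, -0.547, 0.447, -0.449]
wrist_force: [-0.7, 3.1, 8.3]
opening: 0.151
```

Run:
```python
from h import *
st()
```

```text
t 22.35 fix xyz -0.0466 -0.0007 0.0366 F fix -3.2 -0.1 8.3 T [0.57 0.06 0.02] op 0.151 tilt [ 0.002 -0.001 -1.   ] yaw -1.3722
```

Request:
apply_moves --plan "0.04 0 0 0 0 0 0; 0 0 0 0 0 0 0; 0.03 0 0 0 0 0 0; 0 0 0 0 0 0 0; 0 0 0 0 0 0 0"

```text
time_s: 22.85
eef_pos: [0.4509, -0.1297, 0.0366]
eef_rot: [0.547, -0.547, 0.447, -0.448]
wrist_force: [-0.9, 5.6, 9.3]
opening: 0.147
```

```bash
python3 look.py 16
python3 - <<'E'
from h import *
st()
E
```

```text
t 22.95 fix xyz -0.0436 -0.0008 0.0366 F fix -5.3 0.2 8.8 T [ 0.84  0.16 -0.03] op 0.149 tilt [ 0.002 -0.    -1.   ] yaw -1.3721
```

View pics/scene16.png

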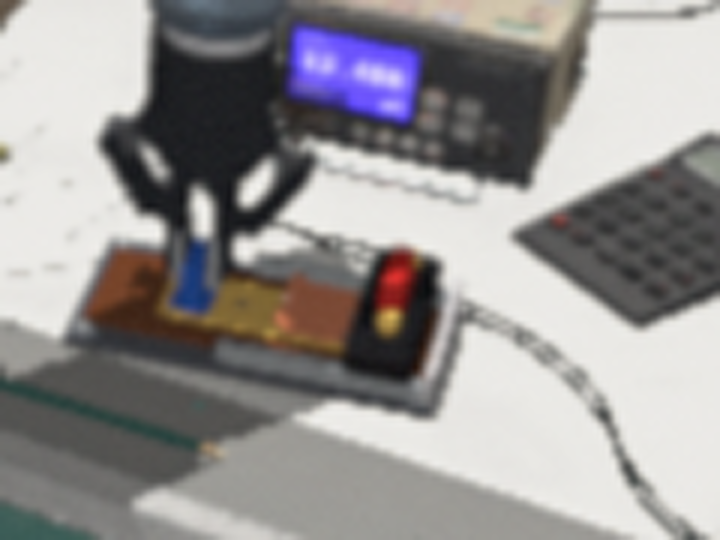

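View pics/top16.png

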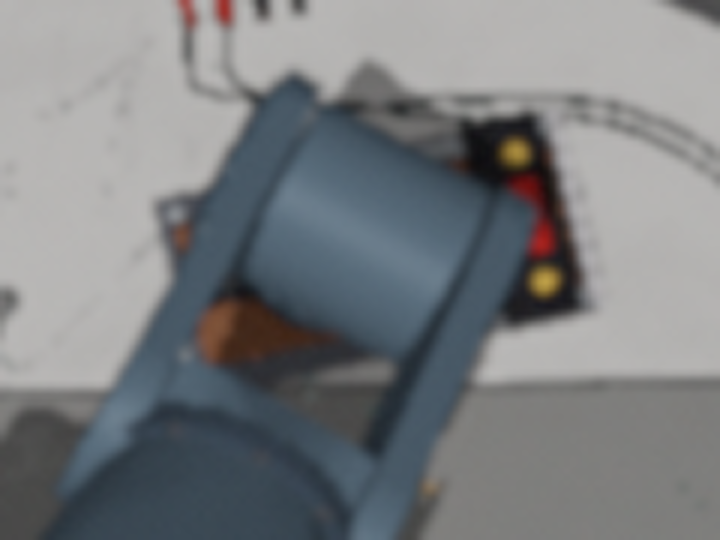

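The strip edge is near the head foot by calculation (0.054). I'll go in small steps until it touches.

Request:
apply_moves --plan "0.03 0 0 0 0 0 0; 0 0 0 0 0 0 0; 0.03 0 0 0 0 0 0; 0 0 0 0 0 0 0; 0 0 0 0 0 0 0"

```text
time_s: 23.45
eef_pos: [0.451, -0.1303, 0.0366]
eef_rot: [0.548, -0.546, 0.449, -0.447]
wrist_force: [-2.0, 15.9, 16.8]
opening: 0.154
```

Run:
```python
from h import *
st()
```

```text
t 23.45 fix xyz -0.0430 -0.0009 0.0366 F fix -16.0 1.2 16.8 T [2.4  0.15 0.06] op 0.154 tilt [ 0.     0.004 -1.   ] yaw -1.3722
```

Contact: motion stalled at x = -0.043 with 16 N, so the edge is at the head foot. I'll ease the forward push and trim the press to about 10 N.

Request:
apply_moves --plan "-0.05 0 0 0 0 0 0; 0 0 0 0 0 0 0; 0 0 0 0 0 0 0; 0 0 0 0 0 0 0; 0 0 0 0 0 0 0"

```text
time_s: 23.95
eef_pos: [0.451, -0.1301, 0.0366]
eef_rot: [0.547, -0.547, 0.447, -0.448]
wrist_force: [-1.3, 6.0, 9.7]
opening: 0.146
```

```bash
python3 look.py 17
python3 - <<'E'
from h import *
st()
E
```

```text
t 24.05 fix xyz -0.0432 -0.0008 0.0366 F fix -6.8 -0.4 8.3 T [0.89 0.13 0.01] op 0.145 tilt [ 0.002 -0.    -1.   ] yaw -1.3721
```

View pics/scene17.png

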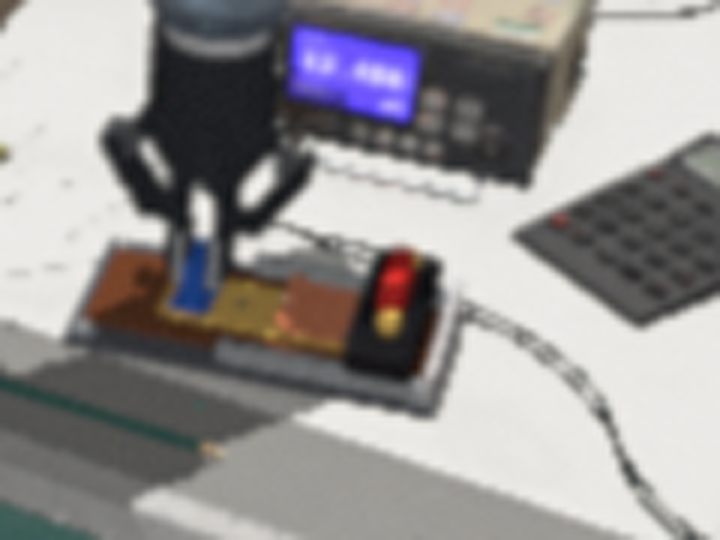

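Request:
apply_moves --plan "0 0.01 0 0 0 0 0; 0 0 0 0 0 0 0; 0 0 0 0 0 0 0; 0 0 0 0 0 0 0; 0 0 0 0 0 0 0"

```text
time_s: 24.55
eef_pos: [0.451, -0.1301, 0.0366]
eef_rot: [0.547, -0.547, 0.447, -0.448]
wrist_force: [-3.1, 6.2, 15.9]
opening: 0.147
```

Run:
```python
from h import *
st();print(ctrl.hand_in())
```

```text
t 24.55 fix xyz -0.0432 -0.0008 0.0366 F fix -6.7 -1.8 15.9 T [ 1.14  0.49 -0.02] op 0.147 tilt [ 0.001 -0.    -1.   ] yaw -1.3720
the job is handed in; nothing more can be done
None
```

I pushed the contact head to its stop and tucked the brass strip under the copper leaf. I handed in at 24.6 s, still holding the blue grip and pressing the strip down. No verdict is reported.

**What I did:** I pushed the head along its rails by the red bar with closed fingers. I then took the strip nearest the base, set it on the open landing, and let go of it there once. That freed the gripper for a firmer push on the head. I then regripped the strip and slid it flat under the leaf until it touched the head's foot.

**Last checks:**
- **Strip position:** its edge stalled against the head with 16 N forward, which I then eased to about 7 N. By the camera fit it is about 1 mm off the middle and in line with the fixture, with the tool within about 0.002 of vertical. The leaf looked flat in every view while sliding.
- **Grip:** the fingers are closed on the blue grip, at opening 0.147.

**Where checks disagreed:**
- **Head travel:** the camera showed about 35 mm, not 40 mm. I took it as docked because it held rigidly at the same place against 66 N and stayed put when I let go. The start may not have been at 0, but I could not confirm that.
- **Press force:** the last reading was about 16 N down. It had read 8–10 N just before, so the small final trim pushed it above the 10 N asked for.

I did not touch any of the other things on the bench, but I did not check their positions at the end.

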